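# Line up a loose flange on the fume extractor with a drift pin and fit the bolt

### The job

The flange behind the fume extractor's sloping cover has slipped on its one fitted bolt, so the two empty holes no longer line up. Take the tapered drift pin from the stand, feel for the flange's hole through either empty cover hole, draw the flange into line and push the pin fully home to its collar; then drop the bolt fully home into the other hole. Do not force the pin (no more than 40 N on it); leave it in place, and do not disturb the other things on the bench.

Things in the scene. Friction and masses are not known exactly. Their poses are not given: they have to be found in the camera images.
- pin_grip (a point): centre of the drift pin's plain round grip: 22 mm diameter, 52 mm long, dark steel, reaching 28 mm below this point and 24 mm above it along the pin. z is the pin's axis, from tip to grip. The pin stands upright in one of the stand's two holes, hanging by its collar.
- pin_seat (a point): centre of the underside of the drift pin's collar (34 mm wide, 5 mm thick), 33 mm below pin_grip and 65 mm above the tip; z along the pin, toward the grip. Lies on the hole's mouth when the pin is home.
- pin: the drift pin, 122 mm, 0.25 kg, steel; origin at the centre of its tip, z along its axis toward the grip. From the tip up: flat tip 6 mm across, taper 45 mm long widening to 20 mm, straight 20 mm shank 20 mm long, collar, grip.
- bolt_grip (a point): middle of the bolt's round head: 26 mm diameter, 34 mm tall, shallow dark hexagon in its top, reaching 21 mm below this point and 13 mm above. z is the bolt's axis, pointing to the head. The bolt stands upright in the stand's other hole.
- bolt_seat (a point): centre of the underside of the bolt's washer face (34 mm wide, 3 mm thick), 24 mm below bolt_grip and 40 mm above the bolt's end; z along the bolt, toward the head. Lies on the hole's mouth when the bolt is home.
- bolt: the bolt, 77 mm, 0.22 kg, steel; origin at the centre of its lower end, z along its axis toward the head. 20 mm shank 40 mm long with a blunt 17 mm end; smooth fit, it drops in without turning.
- hole_left (a point): mouth of the left empty hole (as the robot sees it), on the cover's upper face. z is the hole's axis, pointing out of the face, up and toward the robot, 30 deg from vertical; x points up the slope, y level to the left. Hole 21 mm across, through a 4 mm cover, then the hidden flange, then 65 mm of free depth. The fitted bolt, the flange's pivot, lies 105 mm down the slope and 55 mm to the right.
- hole_right (a point): mouth of the right empty hole (as the robot sees it), on the cover's upper face. z is the hole's axis, pointing out of the face, up and toward the robot, 30 deg from vertical; x points up the slope, y level to the left. Hole 21 mm across, through a 4 mm cover, then the hidden flange, then 65 mm of free depth. The fitted bolt, the flange's pivot, lies 105 mm down the slope and 55 mm to the left.
- cover: sloping aluminium cover, fixed, 170 x 190 x 4 mm; origin in the middle of its underside, axes as for the holes. 0.5 mm under it hides a loose 10 mm steel flange with a 21.5 mm hole for each cover hole. It swings on the one fitted bolt and has flopped to one side or the other (unknown which): its holes are 11.5 mm off, across the line to that bolt. Top-heavy, it flops back unless held; 1 N moves it.
- extractor: bench fume extractor, fixed: black fan case 190 mm wide, 170 mm along the slope, 84 mm deep, leaning back 30 deg in a steel U stand 226 mm wide; tops out 172 mm above the bench. Origin under the middle of the stand, on the bench; x level, away from its sloping front; y to its left.
- rack: fixed steel stand, a 6 mm plate 60 x 150 mm, its top 75 mm above the bench, on two end legs with feet (190 mm over all); two 23 mm holes 40 mm either side of the middle along its y hold the pin and the bolt, either way round. Origin under its middle, on the bench.
- spool: bystander: reel of solder wire, 64 mm across, 40 mm tall, white flanges; origin under its centre. Not to be moved.
- driver: bystander: screwdriver lying on the bench; origin under its middle. Not to be moved.
- tin: bystander: open aluminium cup 72 mm across, 50 mm tall; origin under its centre. Not to be moved.

How it is judged:
On the way:
1. the drift pin is home in one cover hole, its collar on the cover, while the bolt is still out of both holes (((distance between pin_seat and hole_left below 0.005 m and angle between the z axis of pin_seat and the z axis of hole_left, either way round below 0.1 rad) or (distance between pin_seat and hole_right below 0.005 m and angle between the z axis of pin_seat and the z axis of hole_right, either way round below 0.1 rad)) and distance between bolt_seat and hole_left above 0.03 m and distance between bolt_seat and hole_right above 0.03 m), for 0.2 s.
At the end, for the whole second after the job is handed in: The pin stands home in one empty cover hole and the bolt in the other: each collar underside within 5 mm of its hole's mouth and each axis within 0.1 rad of the hole's axis, both released and at rest ((((distance between pin_seat and hole_left below 0.005 m and angle between the z axis of pin_seat and the z axis of hole_left, either way round below 0.1 rad) and (distance between bolt_seat and hole_right below 0.005 m and angle between the z axis of bolt_seat and the z axis of hole_right, either way round below 0.1 rad)) or ((distance between pin_seat and hole_right below 0.005 m and angle between the z axis of pin_seat and the z axis of hole_right, either way round below 0.1 rad) and (distance between bolt_seat and hole_left below 0.005 m and angle between the z axis of bolt_seat and the z axis of hole_left, either way round below 0.1 rad))) and linear speed of each of pin, bolt below 0.02 m/s); the robot touches nothing.
It fails at once if the spool is moved more than 30 mm (distance of spool from where it was at the start of the episode above 0.03 m).
It fails at once if the driver is moved more than 30 mm (distance of driver from where it was at the start of the episode above 0.03 m).
It fails at once if the tin is moved more than 30 mm (distance of tin from where it was at the start of the episode above 0.03 m).
It fails at once if the drift pin is forced against the extractor with over 40 N (contact force between pin and extractor above 40 N).
It also fails if it takes over 59 s, if anything falls off the work surface, if the arm or the gripper's body presses on something with over 40 N, if the wrist force passes 120 N, or if a joint passes its speed limit or range.

### The arm

A 7-joint arm with a two-finger parallel gripper is mounted at the origin on the work surface. World frame = base frame: x ahead of the robot, y to its left, z up, the work surface at z = 0. Lengths are in m, angles in rad, forces in N, time in s.
With the tool pointing down it reaches from about 0.4 to 0.75 m from the base axis. Payload 19.5 kg.
Tool frame: the origin (TCP) lies between the finger pads; the fingertips stand 8 mm ahead of it and the grasp point (between the pads) lies 11 mm behind it; z points along the fingers, y is the direction in which the jaws open and shut (so a half turn about z gives the same grasp; the last joint's range is limited). The gripper opens to 85 mm and grips with 20 to 120 N. Pads are 22 mm wide; open, the fingers measure 114 mm over their backs; the gripper's body (76 mm by 85 mm) begins 54 mm behind the grasp point. The pads swing forward as they close: fully open they stand 13 mm farther back than shut.
Start: joints at [1.141, 0.707, -0.028, 1.485, 0.022, 0.951, -0.075], TCP at [0.217, -0.532, 0.239] pointing down, gripper open.
Joint ranges: [-2.71, 2.71], [-0.32, 2.16], [-1.57, 1.52], [0, 2.45], [-1.46, 4.6], [0, 2.02], [-2.83, 2.83]. Speed limits (rad/s): [1.89, 1.89, 2.57, 2.57, 3.01, 3.01, 3.01].

### API

Orientations are given as a 3x3 rotation matrix whose columns are the frame's x, y, z axes.
In Python, from workcell import env gives the robot as it stands. The module is installed in compiled form; this text tells all that it offers.
- The arm moves only by the shell command python3 -m creep 'ROWS'. ROWS is JSON, a list of rows, each a list of 5 numbers: the opening, from 0 (shut) to 1 (fully open), then the shift along the tool's x, y, z in mm, then the turn about the tool's z in degrees. A call has 1 to 5 rows; each row shifts and turns the pose as measured when the row begins, along the tool's axes as they then stand; what a row does not reach is not made up. A row lasts 1/8 s, in which the tool goes at most 62.5 mm and 10.7 degrees, less where a joint would pass 70% of its speed; a pose out of reach is approached as far as the arm can. A call with a gripper value outside its range is refused whole. The fingers move at their own pace and stop on an object; the grip force is fixed at half the most. Time passes only in rows, so rows that do not move let the fingers close. It gives the time, the measured TCP pose, the force and the opening at its end, in the units of the state.
- env.get_obs(): the state, without advancing time (a new reading comes with each control period).
- env.read_camera(name): name is "scene" or "top" or "wrist"; returns a dict with "image" (400x640x3 uint8, red, green, blue), "depth" (400x640 float32, m along the optical axis (not along the pixel's ray), 0 where there is no reading), "vfov" (degrees; the focal length in pixels is half the picture's height over the tangent of half this angle, whatever the lens; pixels are square), "cx", "cy" (the principal point, pixels), "k1" (the pictures are not rectified: a ray, as slopes to the right and down, at radius r is drawn at 1 + k1 r^2 times it, then the intrinsics apply), "R" (3x3) and "t" (3): a world point X has camera coordinates R X + t; the wrist camera has in their place "tool_from_camera" (4x4, takes a point from camera to tool coordinates, whose origin is the TCP and whose axes are the flange's). Camera axes: x right, y down, z forward; pixel columns grow to the right and rows downward; lengths in m; the calibration is good to about 2 mm. A picture is of the moment at which its call begins: read the wrist's pose just before it.
- env.job_done(): hands the job in, once; it reports no verdict.
Trained networks look in a picture, given as the dict that the camera call returned (one of the last four; its "shot" number tells which), for a name from the list of things; names that differ only in an ending like _2 or _b are one class to them, and where a whole thing is asked for, a point or a joint stands for the part that bears it (a point fixed in the world has none). Each returns a list of dicts, best first, with "conf" (0 to 1); they miss things now and then, are a little off and sometimes report something else, mostly with a low value. They report only what shows in the picture. A call takes as long as a camera call.
- env.recognise(picture, name): "bbox" ([left, top, right, bottom] in pixels, round what is visible of it).
- env.silhouettes(picture, name): "region" (400x640 bool, what is visible of it) and "bbox" ([left, top, right, bottom] in pixels, round what is visible of it).
The state is a dict: "t": time; "joint_positions": joint angles; "joint_velocities": joint speeds; "tau": joint torques, N m; "ee_pos": TCP position; "ee_rot": TCP orientation; "contact_force": force on the tool from outside, world axes, zero at the start; "ft_torque": the same for the moment, N m; "width": finger opening in m.
Only numpy, scipy, OpenCV 4.12 (cv2) and the standard library are available. Lean on these libraries where they do the work, as an engineer would, in place of code of your own. Each camera call takes 0.05 s, during which the arm holds its last target.

## Working session

There is one attempt and no reset: what is moved stays moved. The work goes in short steps, Python scripts to look and compute and a shell command to move; the robot and the scene stay as the last step left them, time stands still between calls to the robot, and variables do not carry over. Pictures are saved under pics/ and viewed, and the job is handed in when it is done.

```bash
mkdir -p pics; ls; python3 - <<'E'
from workcell import env
import numpy as np, cv2
np.set_printoptions(precision=4,suppress=True)
o=env.get_obs()
for k,v in o.items(): print(k,v)
for n in ["scene","top","wrist"]:
    p=env.read_camera(n)
    print(n,{k:v for k,v in p.items() if k not in("image","depth")})
    cv2.imwrite(f"pics/{n}0.png",p["image"][:,:,::-1])
E
```

```text
pics
t 0.0
joint_positions [ 1.1413  0.7071 -0.0276  1.485   0.022   0.9509 -0.0755]
joint_velocities [ 0.0012 -0.0006  0.0009 -0.0022 -0.0015 -0.0002 -0.001 ]
tau [  0.0003 -88.3231   1.235  -23.6171   0.0169   0.0066   0.    ]
ee_pos [ 0.2174 -0.5321  0.2388]
ee_rot [[ 0.9257  0.3782 -0.0004]
 [ 0.3782 -0.9257  0.001 ]
 [-0.     -0.0011 -1.    ]]
contact_force [-0.2265 -0.229   0.3739]
ft_torque [-0.0101 -0.0318 -0.038 ]
width 0.08483235345116127
scene {'vfov': 55.16125793107093, 'cx': 324.2848595463819, 'cy': 200.3588580599971, 'k1': -0.07337791741722467, 'R': array([[-0.7617,  0.6478,  0.0123],
       [ 0.5286,  0.6323, -0.5663],
       [-0.3747, -0.4249, -0.8241]]), 't': array([ 0.4859, -0.2171,  1.2347]), 'shot': 1}
top {'vfov': 46.983592735273994, 'cx': 330.7361186921292, 'cy': 201.28198666153514, 'k1': 0.032928383707325336, 'R': array([[-0.03  , -0.9994, -0.0156],
       [-0.9939,  0.0314, -0.1053],
       [ 0.1058,  0.0124, -0.9943]]), 't': array([-0.0355,  0.6   ,  1.1798]), 'shot': 2}
wrist {'vfov': 70.73055140549953, 'cx': 318.6285194861811, 'cy': 197.1892224615803, 'k1': 0.009456800215412496, 'tool_from_camera': array([[ 0.0006, -0.9634, -0.2681,  0.0672],
       [ 1.    ,  0.0005,  0.0003, -0.0003],
       [-0.0002, -0.2681,  0.9634, -0.135 ],
       [ 0.    ,  0.    ,  0.    ,  1.    ]]), 'shot': 3}
```

View pics/scene0.png

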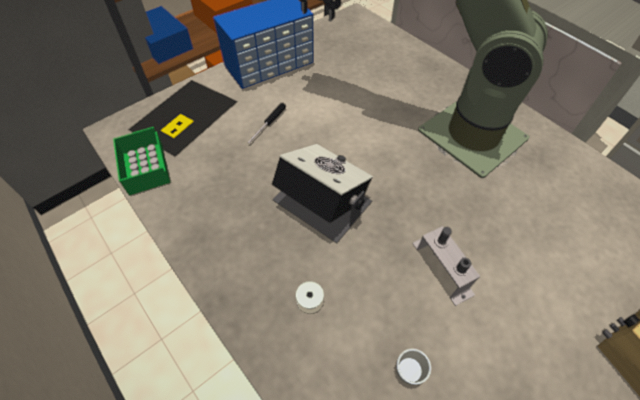

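View pics/top0.png

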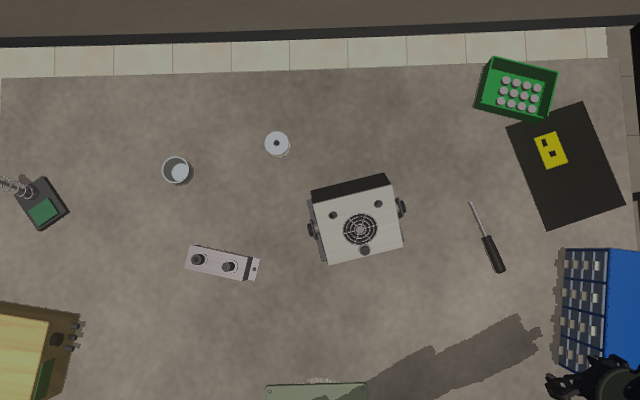

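View pics/wrist0.png

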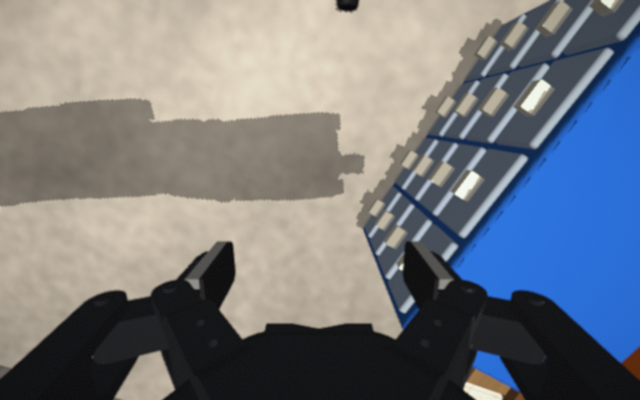

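```bash
cat > h.py <<'E'
from workcell import env
import numpy as np, cv2
np.set_printoptions(precision=4,suppress=True)
def cam(n):
    o=env.get_obs(); p=env.read_camera(n)
    f=200/np.tan(np.radians(p["vfov"])/2); p["f"]=f
    if n=="wrist":
        T=np.eye(4);T[:3,:3]=o["ee_rot"];T[:3,3]=o["ee_pos"]
        p["Twc"]=T@p["tool_from_camera"]
    else:
        T=np.eye(4);T[:3,:3]=p["R"].T;T[:3,3]=-p["R"].T@p["t"];p["Twc"]=T
    p["K"]=np.array([[f,0,p["cx"]],[0,f,p["cy"]],[0,0,1]])
    return p
def ray(p,u,v):
    xd=np.array([(u-p["cx"])/p["f"],(v-p["cy"])/p["f"]]); x=xd.copy()
    for _ in range(20): x=xd/(1+p["k1"]*(x@x))
    return np.r_[x,1.]
def at_depth(p,u,v,d=None):
    if d is None:
        d=p["depth"][int(round(v)),int(round(u))]
    c=ray(p,u,v)*d; return p["Twc"][:3,:3]@c+p["Twc"][:3,3]
def at_plane(p,u,v,n,c):  # n.X=c
    r=p["Twc"][:3,:3]@ray(p,u,v);o=p["Twc"][:3,3]
    return o+r*(c-n@o)/(n@r)
def proj(p,X):
    R=p["Twc"][:3,:3];c=R.T@(np.asarray(X)-p["Twc"][:3,3]);x=c[:2]/c[2];x=x*(1+p["k1"]*(x@x))
    return np.r_[x*p["f"]+[p["cx"],p["cy"]],c[2]]
E
python3 - <<'E'
from h import *
for n in ["top","scene"]:
    p=cam(n)
    for nm in ["pin","bolt","pin_grip","bolt_grip","hole_left","hole_right","cover","extractor","rack","spool","driver","tin"]:
        for d in env.recognise(p,nm)[:2]:
            b=d["bbox"];u,v=(b[0]+b[2])/2,(b[1]+b[3])/2
            print(n,nm,round(d["conf"],2),np.round(b,0),at_depth(p,u,v))
E
```

```text
top pin 0.56 [221. 261. 239. 275.] [0.4366 0.1899 0.1268]
top bolt 0.72 [191. 256. 206. 267.] [0.4541 0.2705 0.1108]
top bolt 0.64 [311. 183. 401. 264.] [ 0.5317 -0.1146  0.1368]
top pin_grip 0.51 [223. 260. 238. 272.] [0.4403 0.1892 0.1274]
top bolt_grip 0.42 [191. 255. 208. 265.] [0.4569 0.2659 0.115 ]
top hole_left 0.57 [313. 185. 399. 265.] [ 0.529  -0.1139  0.1351]
top hole_left 0.41 [308. 174. 403. 266.] [ 0.5406 -0.113   0.1371]
top hole_right 0.66 [314. 187. 402. 265.] [ 0.5271 -0.1192  0.1338]
top cover 0.64 [309. 183. 401. 267.] [ 0.5292 -0.1119  0.1379]
top rack 0.95 [184. 244. 260. 280.] [0.449  0.2228 0.0741]
top spool 0.59 [265. 134. 291. 159.] [0.7466 0.0807 0.0434]
top spool 0.35 [161. 159. 192. 182.] [0.6985 0.3629 0.0011]
top driver 0.59 [469. 199. 507. 272.] [ 0.4983 -0.4701 -0.0042]
top tin 0.82 [162. 159. 194. 187.] [0.6923 0.3586 0.0051]
scene pin 0.67 [434. 224. 450. 249.] [0.4491 0.2014 0.1115]
scene bolt 0.51 [456. 256. 469. 274.] [0.4695 0.2789 0.1106]
scene pin_grip 0.69 [435. 225. 452. 247.] [0.4503 0.2041 0.1205]
scene bolt_grip 0.58 [458. 257. 474. 276.] [0.4664 0.2861 0.1101]
scene bolt_grip 0.35 [394. 349. 432. 384.] [0.6827 0.3537 0.0055]
scene hole_left 0.81 [280. 145. 372. 196.] [ 0.5494 -0.1011  0.1473]
scene hole_left 0.67 [438. 228. 453. 247.] [0.4475 0.2085 0.1164]
scene hole_right 0.8 [282. 148. 373. 199.] [ 0.5543 -0.0906  0.1512]
scene extractor 0.57 [269. 144. 370. 243.] [ 0.6053 -0.0585  0.1456]
scene extractor 0.49 [455. 257. 476. 276.] [0.4689 0.286  0.1116]
scene rack 0.9 [412. 224. 477. 305.] [0.4808 0.248  0.0773]
scene spool 0.94 [294. 281. 325. 312.] [0.7627 0.094  0.042 ]
scene spool 0.34 [265. 102. 284. 127.] [ 0.4573 -0.4634  0.0205]
scene driver 0.6 [253. 102. 286. 142.] [ 0.4903 -0.4475  0.0185]
scene driver 0.39 [455. 258. 474. 276.] [0.4702 0.2844 0.109 ]
scene tin 0.65 [429. 226. 454. 248.] [0.4527 0.2021 0.1126]
```

```bash
python3 - <<'E'
from h import *
for n in ["top","scene"]:
    p=cam(n); P=[]
    D=p["depth"];g=p["image"].astype(int)
    if n=="top": box=(310,403,180,266)
    else: box=(275,375,143,200)
    for v in range(box[2],box[3]):
        for u in range(box[0],box[1]):
            if g[v,u].min()>110 and D[v,u]>0: P.append(at_depth(p,u,v))
    P=np.array(P); P=P[(P[:,2]>.06)&(P[:,2]<.19)]
    m=np.ones(len(P),bool)
    for _ in range(8):
        c=P[m].mean(0);w=np.linalg.svd(P[m]-c,full_matrices=False)[2][2];w*=np.sign(w[2]); r=(P-c)@w; m=abs(r)<.004
    Q=P[m]
    print(n,m.sum(),len(P),"c",c,"n",w,"tilt",np.degrees(np.arccos(w[2])),"yaw",np.degrees(np.arctan2(-w[1],-w[0])),r[m].std())
    # extents
    x=np.array([-w[0],-w[1],0]);x/=np.linalg.norm(x);y=np.cross([0,0,1],x);xs=np.cross(y,w)
    rect=cv2.minAreaRect(np.c_[Q@xs,Q@y].astype(np.float32)); print(rect)
    if n=="top":
        for uv in [(333,214),(378,204),(365,251)]: print(at_plane(p,*uv,w,w@c))
    else:
        for uv in [(300,158),(337,182),(341,159)]: print(at_plane(p,*uv,w,w@c))
    b=p["image"][box[2]-20:box[3]+20,box[0]-20:box[1]+20,::-1]
    cv2.imwrite(f"pics/c_{n}.png",cv2.resize(b,None,fx=5,fy=5,interpolation=cv2.INTER_CUBIC))
E
```

```text
top 3942 4090 c [ 0.5309 -0.1193  0.1345] n [-0.4879 -0.1052  0.8665] tilt 29.944585930757665 yaw 12.167491203032581 0.0017340655304952514
((0.48917651176452637, -0.22883149981498718), (0.18965251743793488, 0.17388834059238434), 89.83189392089844)
[ 0.5552 -0.0599  0.1554]
[ 0.5756 -0.1667  0.1539]
[ 0.4662 -0.1353  0.0962]
scene 1908 1934 c [ 0.5359 -0.1124  0.1379] n [-0.4846 -0.1049  0.8684] tilt 29.726840551501503 yaw 12.213350708630795 0.0010435083890986405
((0.49024248123168945, -0.2280481457710266), (0.1754755824804306, 0.19173376262187958), 0.4832027554512024)
[ 0.5764 -0.1699  0.1536]
[ 0.5569 -0.0512  0.157 ]
[ 0.4628 -0.1375  0.0941]
```

View pics/c_top.png

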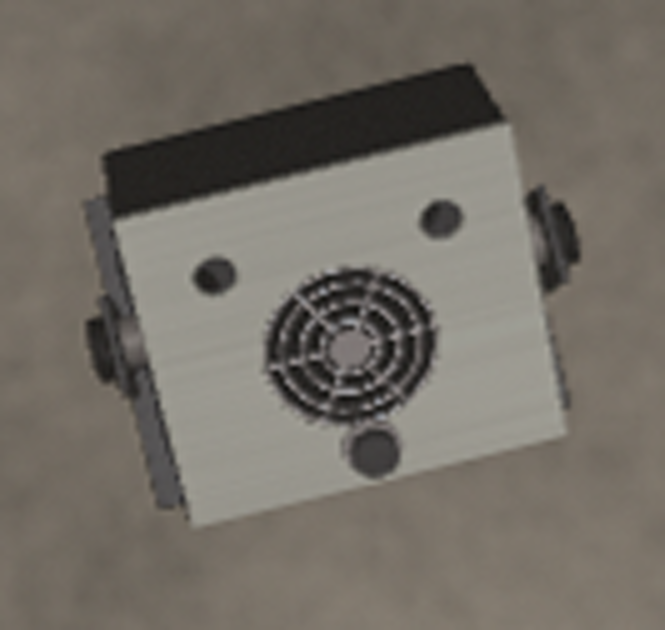

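View pics/c_scene.png

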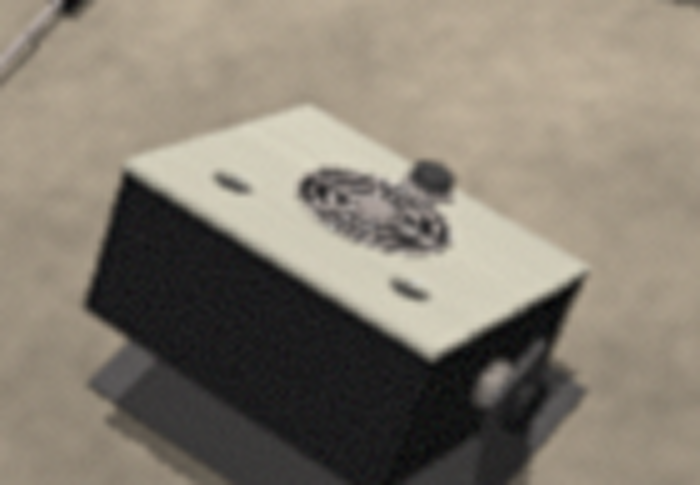

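```bash
python3 -m creep '[[1,48,-38,0,0],[1,48,-38,0,0],[1,48,-38,0,0],[1,48,-38,0,0],[1,48,-38,0,0]]'
```

```text
t: 2.17
ee_pos: [0.3695, -0.2623, 0.2387]
ee_rot: [[0.928, 0.372, 0.001], [0.372, -0.928, -0.002], [0.0, 0.002, -1.0]]
contact_force: [1.3, -0.7, -0.1]
width: 0.0855
```

```bash
python3 -m creep '[[1,37,-29,0,0],[1,37,-29,0,0],[1,37,-29,0,0],[1,0,0,0,10],[1,0,0,0,0]]'; python3 - <<'E'
from h import *
o=env.get_obs();print(o["ee_pos"],o["contact_force"])
p=cam("wrist");cv2.imwrite("pics/w1.png",p["image"][:,:,::-1])
for X in [[.556,-.0555,.156],[.576,-.168,.154],[.4645,-.136,.095]]: print(proj(p,X))
E
```

```text
t: 2.8
ee_pos: [0.4441, -0.1317, 0.2391]
ee_rot: [[0.978, 0.21, 0.003], [0.21, -0.978, -0.001], [0.003, 0.002, -1.0]]
contact_force: [0.6, 0.3, -0.7]
width: 0.0852
[ 0.4441 -0.1317  0.2391] [ 0.6206  0.275  -0.6597]
[244.594   31.0862   0.1948]
[408.9218  38.5842   0.198 ]
[326.992  169.1736   0.2819]
```

View pics/w1.png

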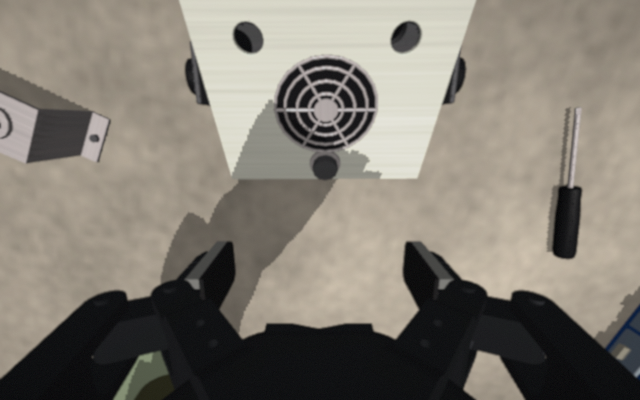

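```bash
python3 - <<'E'
import cv2,numpy as np
g=cv2.imread("pics/w1.png")
a=[cv2.convertScaleAbs(cv2.resize(g[10:65,u-28:u+28],None,fx=7,fy=7,interpolation=cv2.INTER_CUBIC),alpha=1.6) for u in (248,405)]
cv2.imwrite("pics/w1z.png",np.hstack(a))
E
```

```text
(no output)
```

View pics/w1z.png

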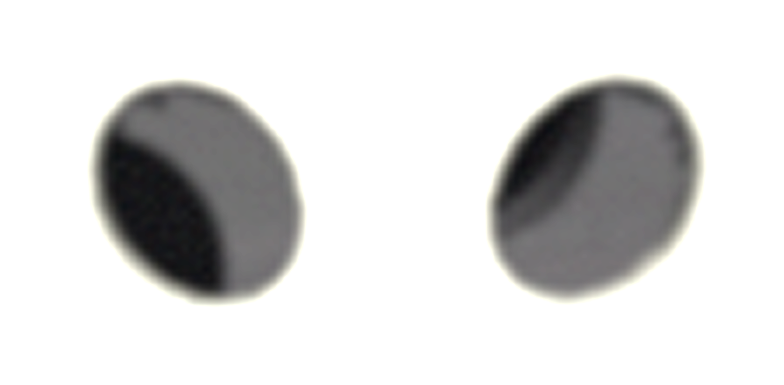

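```bash
cat >> h.py <<'E'
def holefit(p,u0,v0,n,c,thr=130,r=24):
    g=cv2.cvtColor(p["image"],cv2.COLOR_RGB2GRAY)
    y0=max(0,v0-r);x0=max(0,u0-r);sub=cv2.resize(g[y0:v0+r,x0:u0+r],None,fx=4,fy=4,interpolation=cv2.INTER_LINEAR)
    m=(sub<thr).astype(np.uint8)
    cs=cv2.findContours(m,cv2.RETR_EXTERNAL,cv2.CHAIN_APPROX_NONE)[0]
    k=max(cs,key=cv2.contourArea)[:,0,:].astype(float)
    P=np.array([at_plane(p,(a+.5)/4-.5+x0,(b+.5)/4-.5+y0,n,c) for a,b in k])
    x=np.array([-n[0],-n[1],0]);x/=np.linalg.norm(x);y=np.cross([0,0,1],x);xs=np.cross(y,n)
    q=np.c_[P@xs,P@y]; A=np.c_[2*q,np.ones(len(q))];s=np.linalg.lstsq(A,(q**2).sum(1),rcond=None)[0]
    R=np.sqrt(s[2]+s[0]**2+s[1]**2); C=s[0]*xs+s[1]*y+c*n
    return C,R,np.std(np.hypot(*(q-s[:2]).T))
E
python3 - <<'E'
from h import *
p=cam("wrist")
D=p["depth"];g=p["image"].astype(int);P=[]
for v in range(0,175,2):
    for u in range(185,470,2):
        if g[v,u].min()>180 and D[v,u]>0: P.append(at_depth(p,u,v))
P=np.array(P);m=(P[:,2]>.06)&(P[:,2]<.19);P=P[m];m=np.ones(len(P),bool)
for _ in range(8):
    c=P[m].mean(0);w=np.linalg.svd(P[m]-c,full_matrices=False)[2][2];w*=np.sign(w[2]); r=(P-c)@w; m=abs(r)<.003
print(m.sum(),c,w,np.degrees(np.arccos(w[2])),np.degrees(np.arctan2(-w[1],-w[0])),w@c,r[m].std())
L,R1,s1=holefit(p,248,36,w,w@c);Rr,R2,s2=holefit(p,405,36,w,w@c)
print(L,R1,s1);print(Rr,R2,s2);print(np.linalg.norm(L-Rr),L-Rr)
E
```

```text
7002 [ 0.5468 -0.1205  0.144 ] [-0.4865 -0.106   0.8673] 29.859320643659967 12.289870091667234 -0.1283251584391623 0.0007277589035256806
[ 0.5527 -0.0579  0.155 ] 0.009937387579241735 0.00016724237496393036
[ 0.5761 -0.165   0.155 ] 0.009924936241816208 0.00021200403437795302
0.1096555853624755 [-0.0234  0.1071 -0.0001]
```

```bash
python3 -m creep '[[1,5,-56,-4,0],[1,5,-56,-4,0],[1,5,-56,-4,0],[1,5,-56,-4,0],[1,5,-56,-4,0]]'; python3 -m creep '[[1,2,-50,-2,0],[1,0,0,0,0]]'; python3 - <<'E'
from h import *
o=env.get_obs();print(o["ee_pos"],o["contact_force"])
p=cam("wrist");cv2.imwrite("pics/w2.png",p["image"][:,:,::-1])
for nm in ["pin_grip","bolt_grip"]:
    for d in env.silhouettes(p,nm)[:1]: print(nm,d["conf"],d["bbox"])
for X in [[.44,.195,.132],[.46,.27,.112]]: print(proj(p,X))
E
```

```text
t: 3.52
ee_pos: [0.4077, 0.1482, 0.2592]
ee_rot: [[0.976, 0.216, 0.005], [0.216, -0.976, -0.002], [0.004, 0.003, -1.0]]
contact_force: [1.1, -0.6, -0.6]
width: 0.0855
t: 3.78
ee_pos: [0.3978, 0.2016, 0.2613]
ee_rot: [[0.974, 0.227, 0.005], [0.227, -0.974, -0.001], [0.005, 0.002, -1.0]]
contact_force: [0.8, -0.1, -0.8]
width: 0.0853
[0.3978 0.2016 0.2613] [ 0.7569 -0.1099 -0.7932]
pin_grip 0.84 [314.9, 132.3, 339.5, 163.4]
bolt_grip 0.87 [241.4, 95.9, 277.7, 130.3]
[335.645  150.253    0.2624]
[263.944  109.8837   0.2719]
```

View pics/w2.png

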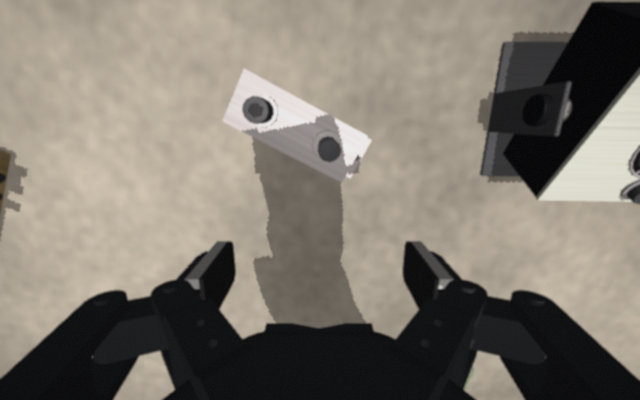

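```bash
python3 - <<'E'
from h import *
p=cam("wrist")
s=env.silhouettes(p,"pin_grip");t=env.silhouettes(p,"bolt_grip")
img=p["image"][:,:,::-1].copy()
ez=np.array([0,0,1.])
for nm,d,z in (("pin",s[0],.132),("bolt",t[0],.112)):
    m=d["region"]; ys,xs=np.nonzero(m&(p["depth"]>0))
    P=np.array([at_depth(p,u,v) for u,v in zip(xs,ys)])
    top=abs(P[:,2]-z)<.004
    print(nm,d["conf"],d["bbox"],P[:,2].max(),top.sum(), "depthtop mean",P[top].mean(0), "plane", at_plane(p,xs[top].mean(),ys[top].mean(),ez,z))
    c=np.c_[xs[top],ys[top]].astype(np.float32);print(cv2.minEnclosingCircle(c))
    cv2.imwrite(f"pics/z_{nm}.png",cv2.resize(img[80:180,220:360],None,fx=5,fy=5,interpolation=cv2.INTER_CUBIC))
E
```

```text
pin 0.56 [311.5, 131.6, 337.9, 162.3] 0.1343933655343606 408 depthtop mean [0.4388 0.2013 0.1323] plane [0.4388 0.2013 0.132 ]
((324.0, 150.0), 11.662003517150879)
bolt 0.72 [235.3, 95.7, 275.0, 130.4] 0.11481110125227967 580 depthtop mean [0.458  0.2779 0.1124] plane [0.4581 0.278  0.112 ]
((250.8358154296875, 110.44776153564453), 13.98422908782959)
```

View pics/z_pin.png

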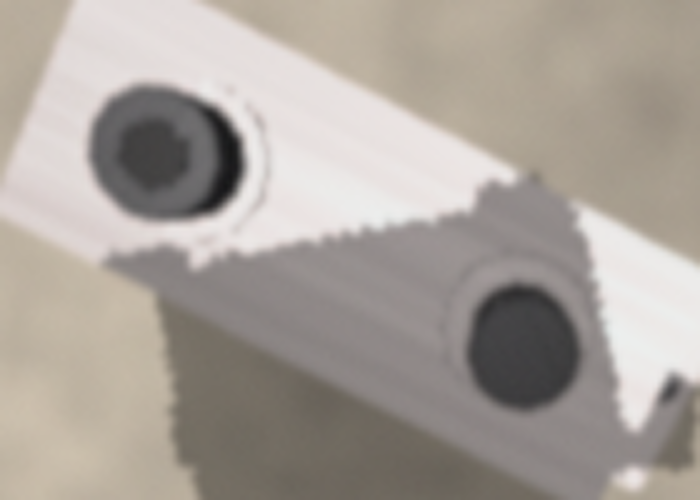

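```bash
python3 -m creep '[[0.7,39,9,20,0.8],[0.7,0,0,50,0],[0.7,0,0,40,0],[0.7,0,0,0,0]]';  python3 - <<'E'
from h import *
o=env.get_obs();R=o["ee_rot"];d=np.array([.4388,.2013,.109])-o["ee_pos"];print(R.T@d*1000)
E
```

```text
t: 4.58
ee_pos: [0.4425, 0.1946, 0.1496]
ee_rot: [[0.98, 0.201, 0.008], [0.201, -0.98, -0.001], [0.007, 0.002, -1.0]]
contact_force: [0.2, -0.7, 0.7]
width: 0.0598
[-2.6185 -7.4173 40.5348]
```

```bash
python3 -m creep '[[0.7,-2.5,-7.5,0,-0.7],[0.7,0,0,0,0]]';  python3 - <<'E'
from h import *
o=env.get_obs();R=o["ee_rot"];d=np.array([.4388,.2013,.109])-o["ee_pos"];print(R.T@d*1000,np.degrees(np.arctan2(R[1,0],R[0,0])),R[2])
E
```

```text
t: 4.82
ee_pos: [0.4391, 0.2019, 0.1521]
ee_rot: [[0.977, 0.213, 0.01], [0.213, -0.977, 0.001], [0.01, 0.001, -1.0]]
contact_force: [-0.3, -1.0, 0.9]
width: 0.0596
[-0.8624  0.4624 43.1011] 12.30714197815718 [ 0.0097  0.0015 -1.    ]
```

```bash
python3 -m creep '[[0.7,-1,0.5,22,0],[0.7,0,0,21,0],[0.7,0,0,0,0]]';  python3 - <<'E'
from h import *
o=env.get_obs();R=o["ee_rot"];d=np.array([.4388,.2013,.109])-o["ee_pos"];print(R.T@d*1000,np.degrees(np.arctan2(R[1,0],R[0,0])),R[2])
E
```

```text
t: 5.2
ee_pos: [0.4401, 0.2024, 0.1119]
ee_rot: [[0.977, 0.214, 0.015], [0.214, -0.977, 0.004], [0.016, -0.0, -1.0]]
contact_force: [-0.3, -0.6, -0.3]
width: 0.0596
[-1.5778  0.7979  2.8671] 12.369467205002243 [ 0.0157 -0.0002 -0.9999]
```

```bash
python3 -m creep '[[0.7,-1.5,0.8,2,0],[0,0,0,0,0],[0,0,0,0,0],[0,0,0,0,0],[0,0,0,0,0]]'
```

```text
t: 5.82
ee_pos: [0.4396, 0.2017, 0.1127]
ee_rot: [[0.977, 0.214, 0.018], [0.214, -0.977, 0.005], [0.019, -0.001, -1.0]]
contact_force: [0.6, -0.5, -3.2]
width: 0.02
```

```bash
python3 -m creep '[[0,0.5,0,-25,0],[0,0.5,0,-25,0],[0,0,0,-5,0],[0,0,0,0,0]]';  python3 - <<'E'
from h import *
o=env.get_obs();print(o["ee_pos"],o["ee_rot"][2],o["contact_force"],o["ft_torque"])
p=cam("wrist");cv2.imwrite("pics/w3.png",p["image"][:,:,::-1])
E
```

```text
t: 6.32
ee_pos: [0.439, 0.2017, 0.168]
ee_rot: [[0.976, 0.215, 0.017], [0.215, -0.977, 0.004], [0.017, -0.001, -1.0]]
contact_force: [-0.1, 0.6, -2.8]
width: 0.0201
[0.439  0.2017 0.168 ] [ 0.0171 -0.0008 -0.9999] [-0.1375  0.6145 -2.8402] [-0.0696  0.0312 -0.084 ]
```

View pics/w3.png

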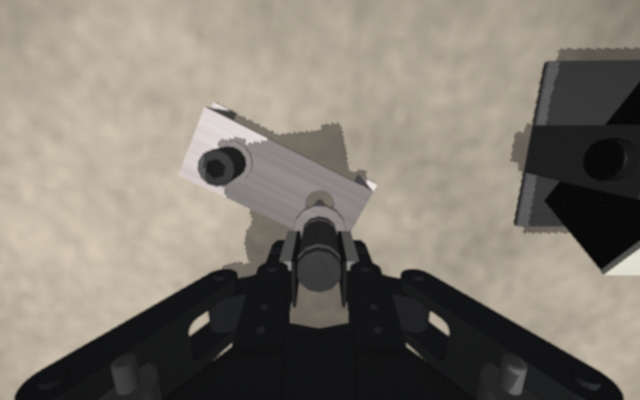

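```bash
python3 -m creep '[[0,-8,0,0,0],[0,-10,0,0.5,0],[0,0,0,0,0]]'; python3 -m creep '[[0,-10,0,1.5,0],[0,0,0,0,0]]'
```

```text
t: 6.75
ee_pos: [0.4215, 0.1976, 0.1661]
ee_rot: [[0.977, 0.214, 0.019], [0.214, -0.977, 0.005], [0.019, -0.0, -1.0]]
contact_force: [2.9, 0.2, 0.1]
width: 0.02
t: 7.0
ee_pos: [0.4127, 0.1957, 0.1645]
ee_rot: [[0.977, 0.214, 0.021], [0.214, -0.977, 0.005], [0.022, -0.001, -1.0]]
contact_force: [2.6, 0.3, 1.0]
width: 0.0201
```

```bash
python3 -m creep '[[0,-9,0,2,0],[0,-9,0,3,0],[0,-9,0,3.5,0],[0,-9,0,4.5,0],[0,0,0,0,0]]'; python3 - <<'E'
from h import *
o=env.get_obs();print(o["ee_pos"],o["ee_rot"][2],o["contact_force"],o["ft_torque"])
p=cam("wrist");cv2.imwrite("pics/w4.png",p["image"][:,:,::-1])
p=cam("scene");cv2.imwrite("pics/s4.png",cv2.resize(p["image"][180:320,380:520,::-1],None,fx=4,fy=4,interpolation=cv2.INTER_CUBIC))
E
```

```text
t: 7.62
ee_pos: [0.379, 0.1884, 0.1504]
ee_rot: [[0.977, 0.213, 0.026], [0.213, -0.977, 0.007], [0.027, -0.001, -1.0]]
contact_force: [1.9, -0.6, 4.1]
width: 0.0196
[0.379  0.1884 0.1504] [ 0.0265 -0.0014 -0.9996] [ 1.8915 -0.6457  4.0698] [ 0.0165 -0.8045 -0.0213]
```

View pics/w4.png

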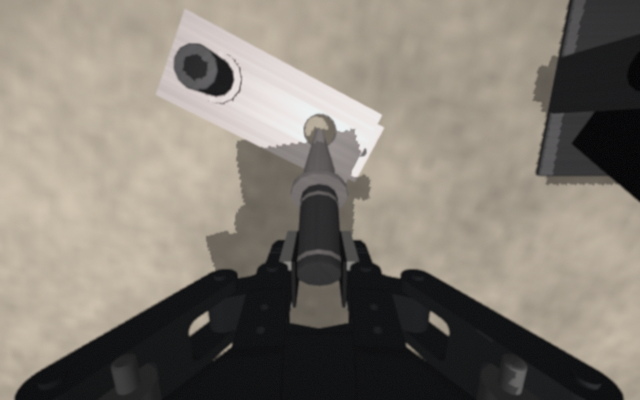

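View pics/s4.png

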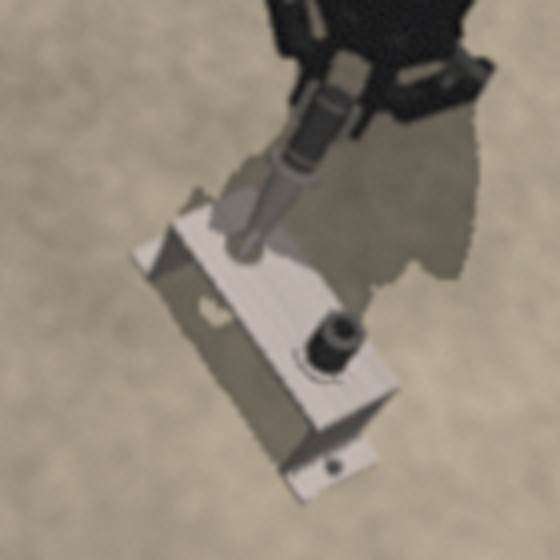

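```bash
cat >> h.py <<'E'
def pinscan(p,u0=310,u1=331,v0=120,v1=300):
    T=p["tool_from_camera"];out=[]
    for v in range(v0,v1):
        q=[T[:3,:3]@(ray(p,u,v)*p["depth"][v,u])+T[:3,3] for u in range(u0,u1) if p["depth"][v,u]>0]
        q=np.array(q); 
        if len(q): 
            q=q[abs(q[:,1])<.003]
            if len(q): out.append([v,*np.median(q,0)*1000])
    return np.array(out)
E
python3 - <<'E'
from h import *
p=cam("wrist");np.set_printoptions(precision=1,suppress=True)
a=pinscan(p)
print(a[::4])
E
```

```text
[[ 120.    66.    -0.3  152.2]
 [ 124.    62.2   -0.3  152.2]
 [ 128.    58.4   -0.3  151.9]
 [ 132.    57.7   -0.2   80.4]
 [ 136.    55.2   -0.2   73.2]
 [ 140.    52.8    0.1   67.3]
 [ 144.    50.5    0.1   61.2]
 [ 148.    48.4    0.1   55.3]
 [ 152.    46.3    0.1   50.2]
 [ 156.    44.4    0.1   44.4]
 [ 160.    42.4    0.4   41. ]
 [ 164.    40.4   -0.2   37.4]
 [ 168.    38.5    0.1   34.2]
 [ 172.    38.5    0.    20.4]
 [ 176.    36.8    0.    17.9]
 [ 180.    34.2    0.    19.6]
 [ 184.    31.6    0.    21. ]
 [ 188.    30.2    0.    17.1]
 [ 192.    28.7    0.    14.1]
 [ 196.    27.     0.    11.7]
 [ 200.    25.5    0.     9.1]
 [ 204.    24.1    0.     6.5]
 [ 208.    22.7    0.     3.9]
 [ 212.    21.5    0.     1.1]
 [ 216.    20.    -0.2   -0.7]
 [ 220.    18.7    0.    -3.1]
 [ 224.    17.4    0.    -5.2]
 [ 228.    16.3    0.    -7.6]
 [ 232.    14.9    0.    -9.4]
 [ 236.    14.     0.   -11.9]
 [ 240.    12.8    0.   -13.9]
 [ 244.    11.7    0.   -15.8]
 [ 248.    10.4    0.   -17.5]
 [ 252.     9.6    0.   -19.7]
 [ 256.     8.4    0.   -21.3]
 [ 260.     7.4   -0.   -23.2]
 [ 264.     5.9    0.   -23.9]
 [ 268.     3.4    0.   -22.9]
 [ 272.     0.3    0.   -21. ]
 [ 276.    -2.7    0.   -19.5]
 [ 280.    -5.9    0.   -17.6]
 [ 284.    -9.4    0.   -15.5]
 [ 288.  -118.3    0.4  146.4]
 [ 292.  -123.7    0.4  146.6]
 [ 296.  -128.8    0.4  146.5]]
```

```bash
cat >> h.py <<'E'
L=np.array([.5527,-.0579,.155]);Rr=np.array([.5761,-.165,.155]);N=np.array([-.4865,-.106,.8673]);N/=np.linalg.norm(N)
HX=np.array([-N[0],-N[1],0]);HX/=np.linalg.norm(HX);HY=np.cross([0,0,1],HX);HX=np.cross(HY,N)
def pinfit(p,v0=192,v1=256,r=11.,ln=122.,rng=(110,300),verbose=1):
    a=pinscan(p,v0=rng[0],v1=rng[1]);k=(a[:,0]>=v0)&(a[:,0]<=v1);q=a[k][:,[1,3]]
    c=q.mean(0);w=np.linalg.svd(q-c)[2][0];w*=-np.sign(w[1])  # toward grip (-z)
    n=np.array([-w[1],w[0]]);n*=np.sign(n[0]); res=np.std((q-c)@n)
    # top: points beyond, farthest along w
    z=a[a[:,0]>v1];z=z[(abs(z[:,3])<40)&(abs(z[:,1])<40)][:,[1,3]]
    h=(z-c)@w; t=np.percentile(h,80)
    top=c-r*n+w*t; tip=top-ln*w
    if verbose: print("angle",np.degrees(np.arctan2(-w[0],-w[1])),"res",res,"top",top,"tip",tip,"toprows",len(z))
    ax=np.array([w[0],0,w[1]])
    return ax,np.array([tip[0],0,tip[1]])/1000
def plan(o,ax,tip,H,off,depth):
    """tool-frame mm to bring tip to H+off(hx,hy mm) at depth mm below mouth"""
    R=o["ee_rot"];tw=o["ee_pos"]+R@tip
    g=H+HX*off[0]/1000+HY*off[1]/1000-N*depth/1000
    e=tw-H
    print("tip now: hx %.1f hy %.1f depth %.1f mm; axis err deg hx %.1f hy %.1f"%(e@HX*1e3,e@HY*1e3,-e@N*1e3,*np.degrees([R@ax@HX,R@ax@HY])))
    print("move tool mm",R.T@(g-tw)*1000,"| tip z",tw[2],"insert dir per mm",R.T@-N)
E
python3 -m creep '[[0,-2,0,-20,0],[0,0,0,-40,0],[0,0,0,-40,0],[0,0,0,-30,0],[0,0,0,0,0]]'
python3 - <<'E'
from h import *
np.set_printoptions(precision=2,suppress=True)
o=env.get_obs();p=cam("wrist");cv2.imwrite("pics/w5.png",p["image"][:,:,::-1])
ax,tip=pinfit(p)
print(o["ee_pos"],o["ee_rot"][2],o["contact_force"])
plan(o,ax,tip,L,(-2.5,5),-25)
E
```

```text
t: 8.4
ee_pos: [0.3715, 0.1861, 0.2832]
ee_rot: [[0.977, 0.214, 0.016], [0.214, -0.977, 0.003], [0.016, 0.001, -1.0]]
contact_force: [0.2, 0.3, -2.9]
width: 0.02
angle 27.98746060414566 res 0.17999435175532796 top [ -2.66 -19.43] tip [54.59 88.3 ] toprows 29
[0.37 0.19 0.28] [ 0.02  0.   -1.  ] [ 0.22  0.26 -2.88]
tip now: hx -39.6 hy 277.0 depth -69.7 mm; axis err deg hx 0.9 hy 0.0
move tool mm [ 53.9  272.    21.39] | tip z 0.19575254126101138 insert dir per mm [ 0.48 -0.    0.88]
```

View pics/w5.png

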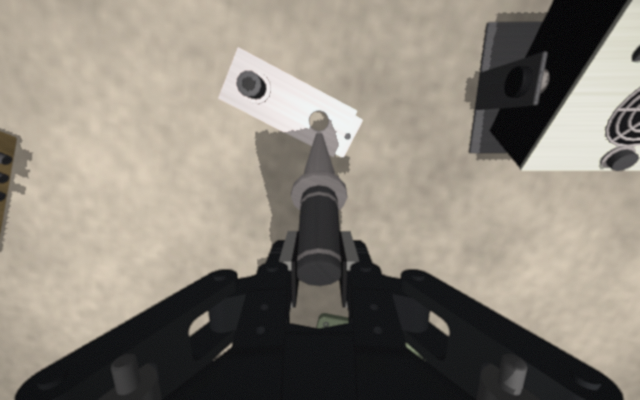

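```bash
python3 -m creep '[[0,5,40,0,0],[0,10,54,0,0],[0,10,54,0,0],[0,10,54,0,0],[0,10,45,0,0]]'; python3 -m creep '[[0,6,18,0,0],[0,0,0,0,0],[0,0,0,0,0]]'
python3 - <<'E'
from h import *
np.set_printoptions(precision=2,suppress=True)
o=env.get_obs();p=cam("wrist");cv2.imwrite("pics/w6.png",p["image"][:,:,::-1])
ax,tip=pinfit(p)
print(o["ee_pos"],o["ee_rot"][2],o["contact_force"],np.degrees(np.arctan2(o["ee_rot"][1,0],o["ee_rot"][0,0])))
plan(o,ax,tip,L,(-2.5,5),-10)
E
```

```text
t: 9.07
ee_pos: [0.4676, -0.0495, 0.2762]
ee_rot: [[0.975, 0.222, 0.001], [0.222, -0.975, 0.001], [0.002, -0.001, -1.0]]
contact_force: [0.2, 1.0, -2.9]
width: 0.0199
t: 9.45
ee_pos: [0.4763, -0.0688, 0.2718]
ee_rot: [[0.976, 0.217, -0.007], [0.217, -0.976, 0.002], [-0.006, -0.003, -1.0]]
contact_force: [0.4, 1.2, -2.8]
width: 0.0203
angle 28.041024841108154 res 0.20485748797045678 top [ -2.77 -19.45] tip [54.59 88.23] toprows 29
[ 0.48 -0.07  0.27] [-0.01 -0.   -1.  ] [ 0.41  1.17 -2.81] 12.53437306169941
tip now: hx -5.8 hy 6.1 depth -35.9 mm; axis err deg hx 2.2 hy -0.3
move tool mm [15.93  1.27 20.72] | tip z 0.1832527180716129 insert dir per mm [0.5  0.   0.86]
```

View pics/w6.png

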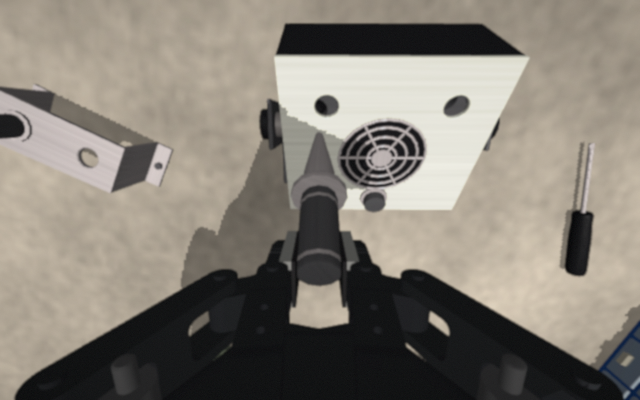

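```bash
python3 - <<'E'
from h import *
import cv2
p=cam("wrist")
print(proj(p,L),proj(p,Rr))
for u,v,H,r in ((327,105,L,16),(457,105,Rr,20)):
    C,R,s=holefit(p,u,v,N,N@H,thr=100,r=r); print(C,R,s,(C-H)@HX,(C-H)@HY)
# depth check of plane
d=[N@at_depth(p,u,v) for u,v in ((300,100),(380,90),(420,80),(310,80))];print(np.array(d)-N@L)
cv2.imwrite("pics/w6z.png",cv2.resize(p["image"][80:190,260:400,::-1],None,fx=5,fy=5,interpolation=cv2.INTER_CUBIC))
E
```

```text
[326.3261 105.9424   0.2394] [455.873  106.3362   0.2393]
[ 0.553  -0.0575  0.1552] 0.008857116631070493 0.0004489883467070272 0.0004228447325454483 0.000288633143794
[ 0.5766 -0.1647  0.1553] 0.008637415605107045 0.0005506979454440702 0.000683357385443522 0.00019451696119607588
[-0.0007 -0.0001 -0.0007  0.0001]
```

View pics/w6z.png

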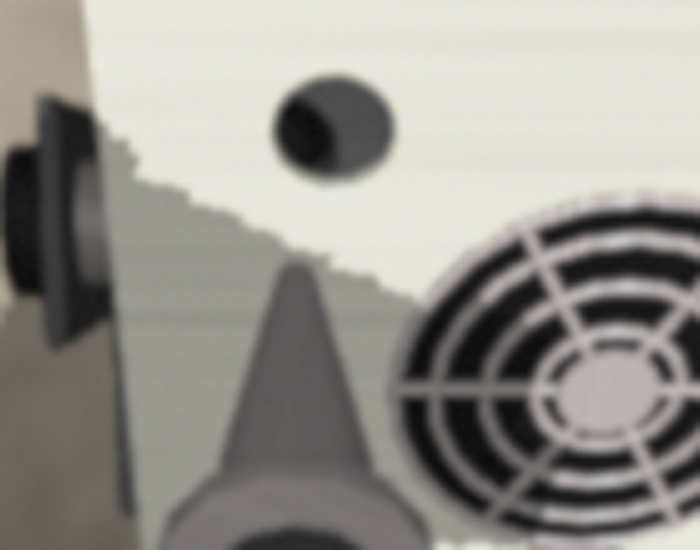

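```bash
python3 -m creep '[[0,8,0.6,10,0],[0,8,0.6,10,0],[0,0,0,0,0]]'
python3 - <<'E'
from h import *
np.set_printoptions(precision=2,suppress=True)
o=env.get_obs();p=cam("wrist");cv2.imwrite("pics/w7.png",cv2.resize(p["image"][80:190,260:400,::-1],None,fx=5,fy=5,interpolation=cv2.INTER_CUBIC))
ax,tip=pinfit(p)
plan(o,ax,tip,L,(-2.5,5),3)
E
```

```text
t: 9.93
ee_pos: [0.4933, -0.0646, 0.2503]
ee_rot: [[0.976, 0.22, -0.006], [0.22, -0.976, 0.002], [-0.006, -0.004, -1.0]]
contact_force: [-0.1, -1.1, -2.5]
width: 0.0198
angle 28.000767732657874 res 0.1618402068415928 top [ -2.73 -19.43] tip [54.55 88.29] toprows 29
tip now: hx -1.4 hy 6.8 depth -8.5 mm; axis err deg hx 2.2 hy -0.4
move tool mm [ 4.83  1.84 10.52] | tip z 0.1617039767686001 insert dir per mm [0.5  0.01 0.86]
```

View pics/w7.png

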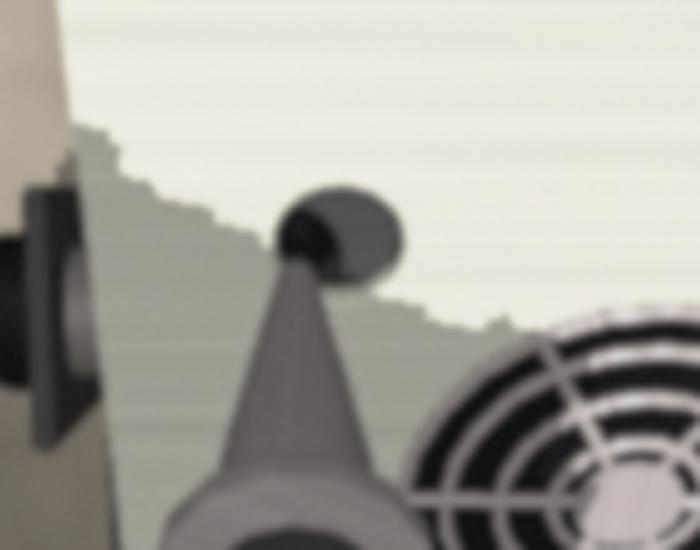

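```bash
python3 -m creep '[[0,2.4,0.9,5.3,0],[0,2.4,0.9,5.3,0],[0,0,0,0,0]]'
cat > chk.py <<'E'
from h import *
import sys
np.set_printoptions(precision=2,suppress=True)
a=sys.argv;H=L if a[1]=="L" else Rr
o=env.get_obs();p=cam("wrist")
ax,tip=pinfit(p)
plan(o,ax,tip,H,(float(a[2]),float(a[3])),float(a[4]))
print("F along -N (push back) %.1f hx %.1f hy %.1f"%(o["contact_force"]@N,o["contact_force"]@HX,o["contact_force"]@HY),o["ft_torque"])
if len(a)>5: cv2.imwrite("pics/%s.png"%a[5],p["image"][:,:,::-1])
E
python3 chk.py L -2.5 5 10
```

```text
t: 10.35
ee_pos: [0.4984, -0.0656, 0.2396]
ee_rot: [[0.976, 0.219, -0.006], [0.219, -0.976, 0.002], [-0.005, -0.003, -1.0]]
contact_force: [0.2, 0.0, -2.7]
width: 0.0199
angle 28.04358567585016 res 0.17400672944128334 top [ -2.72 -19.43] tip [54.64 88.25] toprows 29
tip now: hx -2.4 hy 4.7 depth 3.2 mm; axis err deg hx 2.1 hy -0.3
move tool mm [ 3.36 -0.25  5.96] | tip z 0.1510601461816301 insert dir per mm [0.5  0.01 0.86]
F along -N (push back) -2.5 hx -1.2 hy 0.0 [-0.02  0.09  0.  ]
```

Tip is 3 mm into the left hole at the lens; feel deeper.

```bash
python3 -m creep '[[0,1.6,-0.4,3,0],[0,1.6,0,3,0],[0,0,0,0,0]]'; python3 chk.py L -2.3 4.2 15
```

```text
t: 10.78
ee_pos: [0.5016, -0.0644, 0.2336]
ee_rot: [[0.976, 0.219, -0.005], [0.219, -0.976, 0.002], [-0.005, -0.003, -1.0]]
contact_force: [-0.2, -0.2, -2.1]
width: 0.0202
angle 27.905220685158707 res 0.19418117649994782 top [ -2.69 -19.48] tip [54.41 88.33] toprows 29
tip now: hx -2.7 hy 5.1 depth 10.0 mm; axis err deg hx 2.2 hy -0.3
move tool mm [2.82 0.96 4.14] | tip z 0.1450053935465829 insert dir per mm [0.5  0.01 0.86]
F along -N (push back) -1.6 hx -1.3 hy -0.1 [-0.   -0.   -0.03]
```

```bash
python3 -m creep '[[0,1.4,0.5,2.1,0],[0,1.4,0.5,2.1,0],[0,1.4,0.4,2.1,0],[0,1.4,0.4,2.1,0],[0,0,0,0,0]]'; python3 chk.py L -1.7 3.2 25
```

```text
t: 11.45
ee_pos: [0.5078, -0.065, 0.2247]
ee_rot: [[0.976, 0.219, -0.005], [0.219, -0.976, 0.002], [-0.004, -0.003, -1.0]]
contact_force: [0.7, -0.9, -2.9]
width: 0.0203
angle 27.890391430036086 res 0.1930806386412425 top [ -2.68 -19.44] tip [54.39 88.39] toprows 29
tip now: hx -2.0 hy 3.2 depth 20.7 mm; axis err deg hx 2.2 hy -0.3
move tool mm [2.36 0.03 3.57] | tip z 0.13605321047151722 insert dir per mm [0.5  0.01 0.87]
F along -N (push back) -2.7 hx -1.0 hy -1.0 [ 0.01  0.07 -0.  ]
```

```bash
python3 -m creep '[[0,1.8,0.35,2.5,0],[0,1.8,0.4,2.5,0],[0,1.8,0.4,2.5,0],[0,0,0,0,0]]'; python3 chk.py L -0.6 1.2 36
```

```text
t: 12.0
ee_pos: [0.5137, -0.065, 0.2167]
ee_rot: [[0.976, 0.219, -0.005], [0.219, -0.976, 0.002], [-0.004, -0.003, -1.0]]
contact_force: [-0.1, 0.6, -3.1]
width: 0.0205
angle 27.951151737406832 res 0.18376604566442284 top [ -2.72 -19.44] tip [54.46 88.33] toprows 29
tip now: hx -0.8 hy 2.0 depth 30.5 mm; axis err deg hx 2.2 hy -0.3
move tool mm [2.98 0.85 4.68] | tip z 0.12817159046783613 insert dir per mm [0.5  0.01 0.87]
F along -N (push back) -2.7 hx -1.5 hy 0.6 [-0.04  0.06  0.05]
```

```bash
python3 -m creep '[[0,1.5,0.45,2.4,0],[0,1.5,0.4,2.4,0],[0,0,0,0,0]]'; python3 chk.py L 0 0.2 45
```

```text
t: 12.42
ee_pos: [0.5169, -0.0652, 0.2117]
ee_rot: [[0.976, 0.219, -0.005], [0.219, -0.976, 0.002], [-0.004, -0.003, -1.0]]
contact_force: [-1.3, 0.7, -3.7]
width: 0.0201
angle 27.94042442582168 res 0.16793840458668183 top [ -2.72 -19.45] tip [54.44 88.33] toprows 29
tip now: hx -0.7 hy 1.1 depth 36.3 mm; axis err deg hx 2.2 hy -0.3
move tool mm [4.92 0.94 7.17] | tip z 0.12316754422422982 insert dir per mm [0.5  0.01 0.87]
F along -N (push back) -2.7 hx -2.8 hy 1.0 [-0.08  0.15 -0.04]
```

```bash
python3 -m creep '[[0,1.1,0.35,2.8,0],[0,1.1,0.3,2.8,0],[0,1.1,0.2,2.8,0],[0,0,0,0,0]]'; python3 chk.py L -1 0 55
```

```text
t: 12.98
ee_pos: [0.5203, -0.0653, 0.2027]
ee_rot: [[0.976, 0.219, -0.005], [0.219, -0.976, 0.002], [-0.005, -0.003, -1.0]]
contact_force: [0.0, 1.1, -2.8]
width: 0.02
angle 27.65973741036665 res 0.18423700604491083 top [ -2.61 -19.51] tip [54.03 88.55] toprows 29
tip now: hx -2.7 hy 0.3 depth 45.8 mm; axis err deg hx 2.5 hy -0.3
move tool mm [6.11 0.39 7.1 ] | tip z 0.11392891325686666 insert dir per mm [0.5  0.01 0.86]
F along -N (push back) -2.6 hx -1.2 hy 1.1 [-0.01  0.1   0.02]
```

```bash
python3 -m creep '[[0,1.4,0,2.65,0],[0,1.4,0,2.65,0],[0,0,0,0,0]]'; python3 chk.py L 0 0 58
```

```text
t: 13.4
ee_pos: [0.5232, -0.0646, 0.1972]
ee_rot: [[0.976, 0.219, -0.005], [0.219, -0.976, 0.002], [-0.004, -0.003, -1.0]]
contact_force: [-0.1, -0.0, -3.0]
width: 0.0199
angle 27.95828073778143 res 0.19248067826006288 top [ -2.75 -19.35] tip [54.45 88.41] toprows 29
tip now: hx -2.4 hy 0.4 depth 52.2 mm; axis err deg hx 2.2 hy -0.3
move tool mm [5.04 0.4  3.83] | tip z 0.10855604433326413 insert dir per mm [0.5  0.01 0.87]
F along -N (push back) -2.6 hx -1.6 hy -0.0 [-0.06  0.15  0.01]
```

```bash
python3 -m creep '[[0,1.4,0.1,2.65,0],[0,1.4,0.1,2.65,0],[0,0,0,0,0]]'; python3 chk.py L 0 0 62
```

```text
t: 13.82
ee_pos: [0.5261, -0.0641, 0.1916]
ee_rot: [[0.976, 0.219, -0.005], [0.219, -0.976, 0.002], [-0.004, -0.003, -1.0]]
contact_force: [-1.1, -0.5, -2.6]
width: 0.0201
angle 27.810372546717044 res 0.17512056269273524 top [ -2.64 -19.42] tip [54.28 88.49] toprows 29
tip now: hx -2.9 hy 0.2 depth 58.4 mm; axis err deg hx 2.3 hy -0.3
move tool mm [4.29 0.24 1.64] | tip z 0.1028936416107469 insert dir per mm [0.5  0.01 0.87]
F along -N (push back) -1.6 hx -2.3 hy -0.3 [-0.07  0.15  0.02]
```

```bash
python3 -m creep '[[0,1.2,0,2.2,0],[0,1.2,0,2.2,0],[0,0,0,0,0]]'; python3 chk.py L 0 0 65 w8
```

```text
t: 14.25
ee_pos: [0.5285, -0.0636, 0.187]
ee_rot: [[0.976, 0.219, -0.005], [0.219, -0.976, 0.002], [-0.004, -0.003, -1.0]]
contact_force: [-0.2, -0.5, -3.5]
width: 0.0203
angle 27.940296745321348 res 0.1538729327723101 top [ -2.73 -19.37] tip [54.43 88.4 ] toprows 29
tip now: hx -2.9 hy 0.3 depth 63.6 mm; axis err deg hx 2.2 hy -0.3
move tool mm [ 3.18  0.27 -0.25] | tip z 0.09839573736535656 insert dir per mm [0.5  0.01 0.87]
F along -N (push back) -2.9 hx -2.0 hy -0.5 [0.03 0.17 0.01]
```

View pics/w8.png

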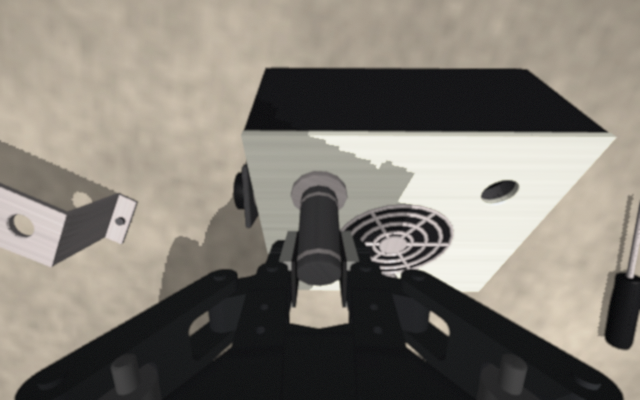

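```bash
python3 -m creep '[[0,0.7,0,1.3,0],[0,0.5,0,1,0],[0,0,0,0,0]]'; python3 chk.py L 0 0 65
```

```text
t: 14.68
ee_pos: [0.5285, -0.0637, 0.1861]
ee_rot: [[0.976, 0.219, -0.006], [0.219, -0.976, 0.002], [-0.006, -0.003, -1.0]]
contact_force: [-0.4, 1.1, 0.5]
width: 0.0202
angle 28.625871333348016 res 0.16258943596255804 top [ -2.85 -19.36] tip [55.6  87.72] toprows 29
tip now: hx -2.2 hy 0.1 depth 64.4 mm; axis err deg hx 1.6 hy -0.3
move tool mm [ 2.2   0.16 -0.55] | tip z 0.09809389091974477 insert dir per mm [0.5  0.01 0.86]
F along -N (push back) 0.4 hx 0.1 hy 1.2 [ 0.22 -0.06  0.06]
```

```bash
python3 -m creep '[[0.6,0,0,0,0],[0.6,0,0,0,0],[0.6,0,0,0,0],[0.6,0,0,0,0]]'; python3 chk.py L 0 0 65 w9
```

```text
t: 15.22
ee_pos: [0.529, -0.0638, 0.1862]
ee_rot: [[0.976, 0.219, -0.005], [0.219, -0.976, 0.002], [-0.005, -0.003, -1.0]]
contact_force: [0.6, -0.4, -0.4]
width: 0.0514
angle 30.229511000413932 res 0.17958156722608246 top [ -5.68 -17.52] tip [55.74 87.89] toprows 32
tip now: hx -1.5 hy -0.1 depth 64.8 mm; axis err deg hx -0.1 hy -0.3
move tool mm [ 1.4  -0.12 -0.58] | tip z 0.09805804219947646 insert dir per mm [0.5  0.01 0.86]
F along -N (push back) -0.6 hx 0.3 hy -0.5 [-0.03 -0.04 -0.04]
```

View pics/w9.png

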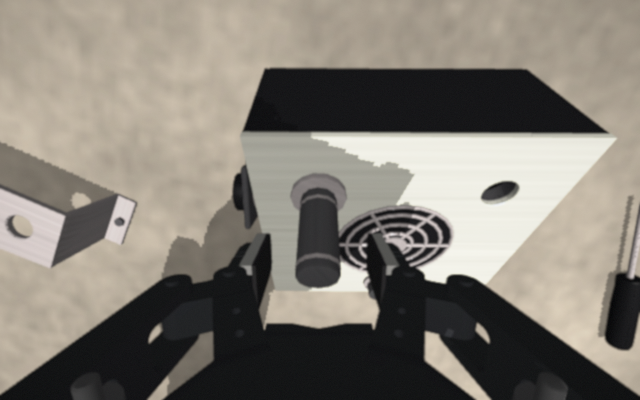

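```bash
python3 -m creep '[[0.6,0,0,-20,0],[0.6,0,0,-40,0],[0.6,0,-20,-25,0],[0.6,0,-55,0,0],[0.6,0,-55,0,0]]'; python3 -m creep '[[0.6,0,-55,0,0],[0.6,0,-55,0,0],[0.6,0,-50,0,0],[0.6,0,-30,0,0],[0.6,0,0,0,0]]';  python3 - <<'E'
from h import *
o=env.get_obs();R=o["ee_rot"];d=np.array([.458,.278,.15])-o["ee_pos"];print(o["ee_pos"],R.T@d*1000,np.degrees(np.arctan2(R[1,0],R[0,0])),R[2])
E
```

```text
t: 15.9
ee_pos: [0.501, 0.0626, 0.274]
ee_rot: [[0.977, 0.212, -0.005], [0.212, -0.977, 0.001], [-0.004, -0.002, -1.0]]
contact_force: [0.7, 0.3, 0.0]
width: 0.0513
t: 16.52
ee_pos: [0.4572, 0.258, 0.2745]
ee_rot: [[0.976, 0.217, -0.005], [0.217, -0.976, 0.002], [-0.004, -0.003, -1.0]]
contact_force: [0.8, -1.2, -0.3]
width: 0.0515
[0.4572 0.258  0.2745] [  5.5774 -18.9191 124.5415] 12.559654344853584 [-0.0039 -0.0033 -1.    ]
```

```bash
python3 -m creep '[[0.6,5,-17,30,0],[0.6,0,0,50,0],[0.6,0,0,30,0],[0.6,0,0,0,0]]';  python3 - <<'E'
from h import *
o=env.get_obs();R=o["ee_rot"];d=np.array([.458,.278,.097])-o["ee_pos"];print(o["ee_pos"],R.T@d*1000,np.degrees(np.arctan2(R[1,0],R[0,0])),R[2])
p=cam("wrist");cv2.imwrite("pics/w10.png",p["image"][:,:,::-1]);print(proj(p,[.458,.278,.112]))
E
```

```text
t: 17.02
ee_pos: [0.4596, 0.2736, 0.1624]
ee_rot: [[0.977, 0.215, -0.002], [0.215, -0.977, 0.002], [-0.002, -0.002, -1.0]]
contact_force: [-0.7, -0.2, 1.3]
width: 0.0513
[0.4596 0.2736 0.1624] [-0.5483 -4.4492 65.456 ] 12.3980168183282 [-0.0017 -0.0024 -1.    ]
[312.3946 219.4627   0.1968]
```

View pics/w10.png

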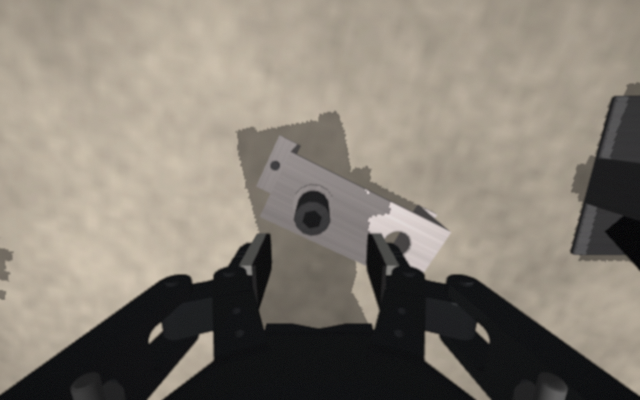

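```bash
python3 -m creep '[[0.6,-0.5,-4.5,20,0],[0.6,0,0,23,0],[0.6,0,0,15,0],[0.6,0,0,0,0]]';  python3 - <<'E'
from h import *
o=env.get_obs();R=o["ee_rot"];d=np.array([.458,.278,.097])-o["ee_pos"];print(o["ee_pos"],R.T@d*1000,np.degrees(np.arctan2(R[1,0],R[0,0])),R[2])
E
```

```text
t: 17.58
ee_pos: [0.4618, 0.2783, 0.1099]
ee_rot: [[0.977, 0.213, 0.006], [0.213, -0.977, 0.007], [0.007, -0.005, -1.0]]
contact_force: [0.8, 0.3, 0.1]
width: 0.0511
[0.4618 0.2783 0.1099] [-3.8796 -0.468  12.8479] 12.287708664544484 [ 0.0075 -0.0051 -1.    ]
```

```bash
python3 -m creep '[[0.6,-3.9,-0.4,7,0],[0.6,0,0,5,0],[0,0,0,0,0],[0,0,0,0,0],[0,0,0,0,0]]';  python3 -m creep '[[0,0,0,0,0],[0,0,0,0,0]]'
```

```text
t: 18.2
ee_pos: [0.4585, 0.2783, 0.0995]
ee_rot: [[0.977, 0.213, 0.009], [0.213, -0.977, 0.008], [0.01, -0.006, -1.0]]
contact_force: [-0.1, -0.2, -2.0]
width: 0.0238
t: 18.45
ee_pos: [0.4586, 0.2783, 0.0995]
ee_rot: [[0.977, 0.213, 0.009], [0.213, -0.977, 0.008], [0.01, -0.006, -1.0]]
contact_force: [-0.2, -0.3, -1.5]
width: 0.0237
```

```bash
python3 -m creep '[[0,0,0,-16,0],[0,0,0,-15,0],[0,0,0,0,0]]';  python3 -m creep '[[0,-6,0,0,0],[0,-6,0,0.2,0],[0,0,0,0,0]]'; python3 -m creep '[[0,-7,0,1,0],[0,0,0,0,0]]'
```

```text
t: 18.82
ee_pos: [0.4584, 0.278, 0.1332]
ee_rot: [[0.977, 0.213, 0.009], [0.213, -0.977, 0.008], [0.011, -0.006, -1.0]]
contact_force: [0.2, 0.2, -2.3]
width: 0.024
t: 19.2
ee_pos: [0.4487, 0.2759, 0.1336]
ee_rot: [[0.977, 0.212, 0.016], [0.212, -0.977, 0.011], [0.018, -0.007, -1.0]]
contact_force: [4.2, 0.9, -1.2]
width: 0.0237
t: 19.45
ee_pos: [0.4434, 0.2748, 0.1329]
ee_rot: [[0.977, 0.212, 0.022], [0.211, -0.977, 0.013], [0.024, -0.008, -1.0]]
contact_force: [5.1, 1.2, -1.1]
width: 0.0235
```

```bash
python3 -m creep '[[0,-6,0,2,0],[0,-6,0,2.5,0],[0,-6,0,2,0],[0,0,0,0,0]]'; python3 - <<'E'
from h import *
np.set_printoptions(precision=1,suppress=True)
o=env.get_obs();p=cam("wrist");cv2.imwrite("pics/w11.png",p["image"][:,:,::-1]);print(o["ee_pos"]*1000)
print(pinscan(p,v0=160,v1=290)[::4])
E
```

```text
t: 19.95
ee_pos: [0.4297, 0.2719, 0.1273]
ee_rot: [[0.977, 0.21, 0.033], [0.21, -0.978, 0.017], [0.036, -0.01, -0.999]]
contact_force: [3.8, -0.1, 2.6]
width: 0.0238
[429.7 271.9 127.3]
[[ 160.    40.6    0.1   53.5]
 [ 164.    26.5   -0.2  127.2]
 [ 168.    35.6    0.1   51.3]
 [ 172.    33.8    0.1   46.3]
 [ 176.    32.1    0.1   41.5]
 [ 180.    30.5    0.1   36.9]
 [ 184.    28.7    0.1   33.4]
 [ 188.    27.2   -0.2   29.4]
 [ 192.    28.6    0.    14.1]
 [ 196.    26.8   -0.2   12.7]
 [ 200.    24.3    0.    13.4]
 [ 204.    22.7    0.    11. ]
 [ 208.    21.5    0.     7.6]
 [ 212.    20.4    0.     4.4]
 [ 216.    19.2    0.     1.6]
 [ 220.    18.     0.    -1.3]
 [ 224.    16.9   -0.2   -3.9]
 [ 228.    16.     0.    -7. ]
 [ 232.    14.9    0.    -9.3]
 [ 236.    13.9    0.   -11.8]
 [ 240.    13.1    0.   -14.6]
 [ 244.    11.9    0.   -16.4]
 [ 248.    10.5    0.   -17.6]
 [ 252.     8.1    0.   -16.7]
 [ 256.     5.6    0.   -15.9]
 [ 260.     3.     0.   -14.9]
 [ 264.     0.4    0.   -14. ]
 [ 268.    -2.3    0.   -13. ]
 [ 272.    -5.     0.   -12. ]
 [ 276.    -8.2   -0.2  -10.3]
 [ 280.   -93.4   -0.1  122.9]
 [ 284.   -98.5   -0.2  123.4]
 [ 288.  -103.    -0.2  123.1]]
```

View pics/w11.png

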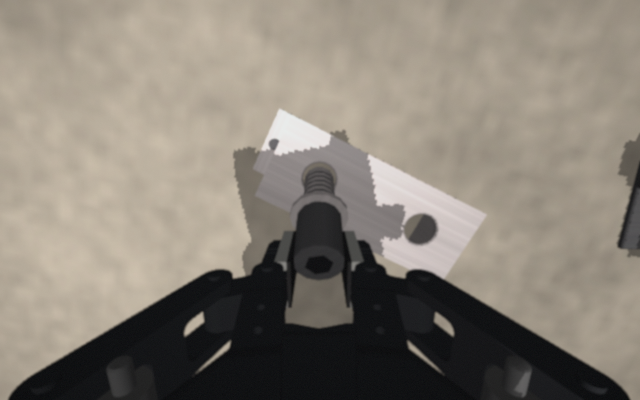

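```bash
python3 -m creep '[[0,-5.5,0,2.5,0],[0,-5.5,0,3,0],[0,-5,0,3,0],[0,0,0,0,0]]'; cat > fitb.py <<'E'
from h import *
import sys
def bfit(p,v0=206,v1=244): return pinfit(p,v0=v0,v1=v1,r=13.,ln=77.,rng=(160,290))
E
python3 - <<'E'
from fitb import *
o=env.get_obs();p=cam("wrist");bfit(p);print(o["ee_pos"],o["ee_rot"][2],o["contact_force"])
E
```

```text
t: 20.5
ee_pos: [0.4168, 0.2693, 0.1192]
ee_rot: [[0.977, 0.209, 0.041], [0.209, -0.978, 0.021], [0.044, -0.012, -0.999]]
contact_force: [3.6, -0.2, 4.2]
width: 0.0241
angle 34.950936042339066 res 0.15010892614914362 top [ -1.1513 -13.1904] tip [42.9601 49.9221] toprows 31
[0.4168 0.2693 0.1192] [ 0.0443 -0.0116 -0.999 ] [ 3.6081 -0.2013  4.1637]
```

```bash
python3 -m creep '[[0,4,0,-2,0],[0,0,0,0,0]]'; 
python3 - <<'E'
from fitb import *
o=env.get_obs();p=cam("wrist");bfit(p);print(o["ee_pos"],o["ee_rot"][2],o["contact_force"])
E
```

```text
t: 20.8
ee_pos: [0.42, 0.2698, 0.1212]
ee_rot: [[0.977, 0.209, 0.039], [0.209, -0.978, 0.02], [0.042, -0.011, -0.999]]
contact_force: [-0.5, 0.5, -0.7]
width: 0.0236
angle 32.22324295326513 res 0.1543826503152643 top [ -0.7297 -13.3617] tip [40.3282 51.7786] toprows 31
[0.42   0.2698 0.1212] [ 0.0419 -0.011  -0.9991] [-0.5013  0.5494 -0.7432]
```

```bash
python3 -m creep '[[0,-5,0,-15,0],[0,0,0,-45,0],[0,0,0,-55,0],[0,0,0,-50,0],[0,0,0,-20,0]]'; python3 - <<'E'
from fitb import *
o=env.get_obs();p=cam("wrist");ax,tip=bfit(p);print(o["ee_pos"],o["ee_rot"][2],o["contact_force"]);plan(o,ax,tip,Rr,(0,0),-30)
E
```

```text
t: 21.48
ee_pos: [0.4041, 0.2636, 0.3134]
ee_rot: [[0.977, 0.209, 0.034], [0.209, -0.978, 0.018], [0.037, -0.01, -0.999]]
contact_force: [-0.6, 0.1, -2.8]
width: 0.0241
angle 31.95473939964827 res 0.12659359182835841 top [ -0.6951 -13.4423] tip [40.0571 51.8896] toprows 31
[0.4041 0.2636 0.3134] [ 0.0369 -0.0103 -0.9993] [-0.6196  0.1048 -2.8152]
tip now: hx 23.6 hy 455.7 depth -111.0 mm; axis err deg hx -4.2 hy -0.4
move tool mm [ 18.7221 456.4509  78.043 ] | tip z 0.2630033368464344 insert dir per mm [0.4655 0.0071 0.885 ]
```

```bash
python3 -m creep '[[0,2,45,0,0],[0,2,55,0,0],[0,2,55,0,0],[0,2,55,0,0],[0,2,55,0,0]]'; python3 -m creep '[[0,2,55,0,0],[0,2,50,0,0],[0,2,40,0,0],[0,0,20,0,0],[0,0,0,0,0]]'; python3 - <<'E'
from fitb import *
o=env.get_obs();p=cam("wrist");ax,tip=bfit(p);print(o["ee_pos"],o["ee_rot"][2],o["contact_force"],np.degrees(np.arctan2(o["ee_rot"][1,0],o["ee_rot"][0,0])));plan(o,ax,tip,Rr,(0,0),-30)
E
```

```text
t: 22.15
ee_pos: [0.4677, 0.0029, 0.3134]
ee_rot: [[0.975, 0.217, 0.034], [0.217, -0.976, 0.022], [0.038, -0.014, -0.999]]
contact_force: [0.6, 0.4, -1.6]
width: 0.0238
t: 22.78
ee_pos: [0.5065, -0.1649, 0.3114]
ee_rot: [[0.977, 0.212, 0.031], [0.212, -0.977, 0.022], [0.035, -0.015, -0.999]]
contact_force: [0.1, 0.6, -1.9]
width: 0.0239
angle 32.08746697320121 res 0.18449071496335995 top [ -0.7485 -13.4041] tip [40.155  51.8332] toprows 31
[ 0.5065 -0.1649  0.3114] [ 0.0348 -0.0154 -0.9993] [ 0.1214  0.5914 -1.9366] 12.222983727684884
tip now: hx 30.3 hy 15.7 depth -104.9 mm; axis err deg hx -4.2 hy -0.7
move tool mm [ 8.2933 16.9119 80.1179] | tip z 0.26104924363035614 insert dir per mm [0.4674 0.013  0.8839]
```

```bash
python3 -m creep '[[0,2,7,10,0],[0,3,7,20,0],[0,3,3,25,0],[0,0,0,10,0],[0,0,0,0,0]]'; cat > chkb.py <<'E'
from fitb import *
a=sys.argv
np.set_printoptions(precision=2,suppress=True)
o=env.get_obs();p=cam("wrist");ax,tip=bfit(p)
plan(o,ax,tip,Rr,(float(a[1]),float(a[2])),float(a[3]))
c=o["contact_force"];print("F N %.1f hx %.1f hy %.1f"%(c@N,c@HX,c@HY),o["ft_torque"],o["ee_rot"][2])
if len(a)>4: cv2.imwrite("pics/%s.png"%a[4],p["image"][:,:,::-1])
E
python3 chkb.py -1 0 -10 w12
```

```text
t: 23.45
ee_pos: [0.5203, -0.1741, 0.2437]
ee_rot: [[0.975, 0.218, 0.03], [0.217, -0.976, 0.024], [0.035, -0.017, -0.999]]
contact_force: [-0.6, 0.0, -2.1]
width: 0.0234
angle 32.34925329214987 res 0.18146450512252796 top [ -0.76 -13.47] tip [40.45 51.58] toprows 31
tip now: hx 6.9 hy 4.0 depth -40.6 mm; axis err deg hx -4.5 hy -1.0
move tool mm [ 7.29  4.6  30.63] | tip z 0.19361157876517865 insert dir per mm [0.47 0.02 0.88]
F N -1.6 hx -1.5 hy 0.1 [-0.05  0.08  0.01] [ 0.03 -0.02 -1.  ]
```

View pics/w12.png

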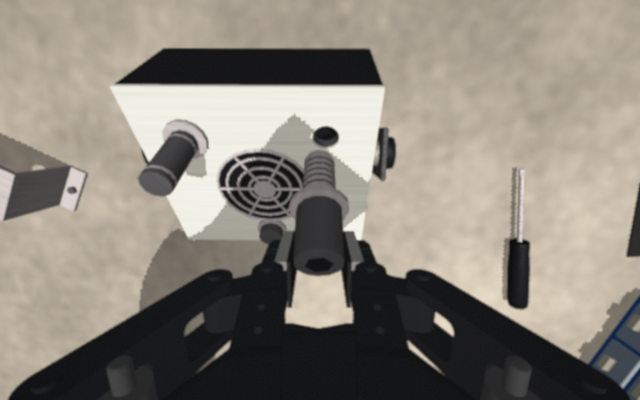

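```bash
python3 -m creep '[[0,3,2.3,14,0],[0,3,2.3,13,0],[0,0,0,0,0]]'; python3 chkb.py -1 0 -4 w13; python3 - <<'E'
import cv2
g=cv2.imread("pics/w13.png");cv2.imwrite("pics/w13z.png",cv2.resize(g[110:220,260:400],None,fx=5,fy=5,interpolation=cv2.INTER_CUBIC))
E
```

```text
t: 23.88
ee_pos: [0.529, -0.1768, 0.2164]
ee_rot: [[0.975, 0.218, 0.032], [0.218, -0.976, 0.024], [0.037, -0.016, -0.999]]
contact_force: [0.1, 0.2, -0.8]
width: 0.0238
angle 31.860961679214977 res 0.16752846733825716 top [ -0.61 -13.45] tip [40.03 51.95] toprows 31
tip now: hx -0.3 hy -0.4 depth -12.8 mm; axis err deg hx -4.1 hy -1.0
move tool mm [ 3.49 -0.29  8.11] | tip z 0.1659459105468041 insert dir per mm [0.47 0.02 0.88]
F N -0.8 hx -0.3 hy 0.1 [-0.05  0.09  0.03] [ 0.04 -0.02 -1.  ]
```

View pics/w13z.png

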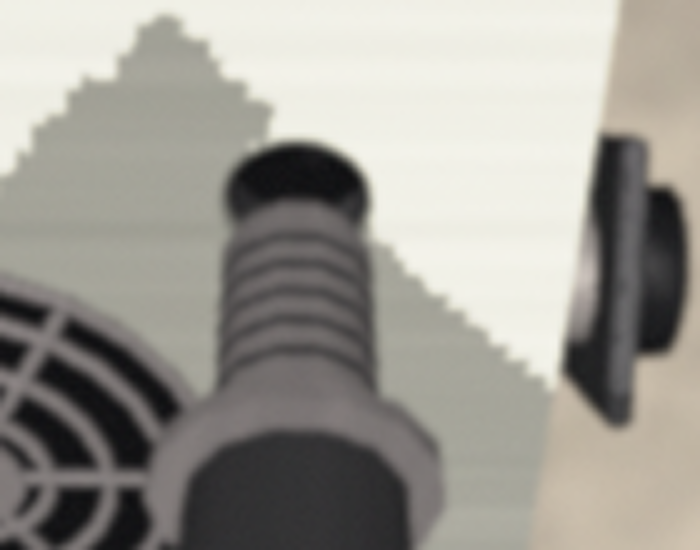

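```bash
python3 -m creep '[[0,1.9,-0.1,4.2,0],[0,1.9,-0.1,4.2,0],[0,1.9,0,4,0],[0,0,0,0,0]]'; python3 chkb.py -1 0 5 w14
```

```text
t: 24.42
ee_pos: [0.5356, -0.175, 0.2044]
ee_rot: [[0.975, 0.218, 0.033], [0.218, -0.976, 0.024], [0.038, -0.016, -0.999]]
contact_force: [0.3, 0.3, -1.6]
width: 0.024
angle 32.231036457970355 res 0.15092956219268797 top [ -0.77 -13.42] tip [40.3  51.71] toprows 31
tip now: hx 0.1 hy -0.1 depth 0.9 mm; axis err deg hx -4.5 hy -0.9
move tool mm [ 0.98 -0.06  4.17] | tip z 0.15429587836056036 insert dir per mm [0.46 0.02 0.89]
F N -1.5 hx -0.5 hy 0.2 [-0.06  0.1  -0.03] [ 0.04 -0.02 -1.  ]
```

```bash
python3 -m creep '[[0,0.5,0,2.1,0],[0,0.8,0,2.1,0],[0,0,0,0,0]]'; python3 chkb.py -1 0 10 w14
```

```text
t: 24.85
ee_pos: [0.5371, -0.1747, 0.2004]
ee_rot: [[0.975, 0.218, 0.034], [0.218, -0.976, 0.023], [0.038, -0.015, -0.999]]
contact_force: [0.1, -0.7, -1.3]
width: 0.0237
angle 32.70014578335328 res 0.15932224290455357 top [ -0.84 -13.38] tip [40.76 51.42] toprows 31
tip now: hx -0.0 hy -0.2 depth 5.1 mm; axis err deg hx -5.0 hy -0.9
move tool mm [ 1.44 -0.09  4.8 ] | tip z 0.15057363525892503 insert dir per mm [0.46 0.02 0.89]
F N -1.2 hx -0.7 hy -0.7 [-0.01  0.09 -0.02] [ 0.04 -0.02 -1.  ]
```

```bash
python3 -m creep '[[0,1.4,0,2.1,0],[0,1.5,0,2.1,0],[0,0,0,0,0]]'; python3 chkb.py -1 0 15
```

```text
t: 25.28
ee_pos: [0.5402, -0.174, 0.1961]
ee_rot: [[0.975, 0.218, 0.034], [0.217, -0.976, 0.023], [0.038, -0.015, -0.999]]
contact_force: [0.3, -0.1, -2.0]
width: 0.0237
angle 31.561121678300214 res 0.17892380981409803 top [ -0.63 -13.46] tip [39.67 52.15] toprows 31
tip now: hx -0.7 hy -0.2 depth 10.5 mm; axis err deg hx -3.9 hy -0.9
move tool mm [ 1.84 -0.1   4.08] | tip z 0.14549964680035754 insert dir per mm [0.46 0.02 0.89]
F N -1.9 hx -0.7 hy -0.2 [-0.01  0.14  0.  ] [ 0.04 -0.02 -1.  ]
```

```bash
python3 -m creep '[[0,1.7,0,2,0],[0,1.7,0,2,0],[0,0,0,0,0]]'; python3 chkb.py -1 0 20
```

```text
t: 25.7
ee_pos: [0.5435, -0.1732, 0.1919]
ee_rot: [[0.975, 0.218, 0.033], [0.217, -0.976, 0.023], [0.037, -0.016, -0.999]]
contact_force: [-0.5, -0.1, -3.1]
width: 0.0241
angle 31.639506701084187 res 0.16565819052979058 top [ -0.66 -13.52] tip [39.73 52.03] toprows 31
tip now: hx 0.2 hy -0.0 depth 15.8 mm; axis err deg hx -3.9 hy -0.9
move tool mm [0.88 0.04 4.31] | tip z 0.14142915336561196 insert dir per mm [0.47 0.02 0.89]
F N -2.4 hx -2.0 hy -0.0 [-0.08  0.28 -0.02] [ 0.04 -0.02 -1.  ]
```

```bash
python3 -m creep '[[0,1.6,0,2.1,0],[0,1.6,0,2.1,0],[0,1.6,0,2.1,0],[0,0,0,0,0]]'; python3 chkb.py -1 0 30
```

```text
t: 26.25
ee_pos: [0.5482, -0.172, 0.1853]
ee_rot: [[0.975, 0.218, 0.032], [0.217, -0.976, 0.024], [0.036, -0.016, -0.999]]
contact_force: [-1.4, -0.6, -2.8]
width: 0.0239
angle 31.007895245078775 res 0.19521205509198455 top [ -0.52 -13.52] tip [39.15 52.48] toprows 32
tip now: hx 0.4 hy 0.1 depth 24.1 mm; axis err deg hx -3.2 hy -0.9
move tool mm [1.53 0.24 5.85] | tip z 0.13427463902924763 insert dir per mm [0.47 0.02 0.88]
F N -1.7 hx -2.7 hy -0.2 [-0.05  0.54  0.  ] [ 0.04 -0.02 -1.  ]
```

```bash
python3 -m creep '[[0,1.5,0.05,2.4,0],[0,1.5,0.05,2.4,0],[0,1.5,0.05,2.4,0],[0,0,0,0,0]]'; python3 chkb.py -1 0 38
```

```text
t: 26.8
ee_pos: [0.5531, -0.1709, 0.1778]
ee_rot: [[0.975, 0.218, 0.032], [0.217, -0.976, 0.024], [0.036, -0.016, -0.999]]
contact_force: [-1.7, 0.2, -3.6]
width: 0.0238
angle 31.315959716233937 res 0.12757001535968418 top [ -0.67 -13.53] tip [39.35 52.25] toprows 31
tip now: hx 1.2 hy 0.2 depth 33.0 mm; axis err deg hx -3.5 hy -0.9
move tool mm [0.4  0.27 5.45] | tip z 0.12698074146253022 insert dir per mm [0.47 0.02 0.88]
F N -2.4 hx -3.2 hy 0.6 [-0.05  0.56  0.08] [ 0.04 -0.02 -1.  ]
```

```bash
python3 -m creep '[[0,1.1,0.05,2.3,0],[0,1.1,0.05,2.3,0],[0,0,0,0,0]]'; python3 chkb.py -1 0 40 w15
```

```text
t: 27.22
ee_pos: [0.5558, -0.1703, 0.1732]
ee_rot: [[0.975, 0.218, 0.033], [0.217, -0.976, 0.024], [0.037, -0.016, -0.999]]
contact_force: [-1.2, -0.1, -2.5]
width: 0.0239
angle 32.09628185643981 res 0.17076333042156533 top [ -0.72 -13.4 ] tip [40.19 51.83] toprows 31
tip now: hx 2.3 hy 0.2 depth 38.3 mm; axis err deg hx -4.4 hy -0.9
move tool mm [-2.13  0.19  3.05] | tip z 0.12294543957567933 insert dir per mm [0.47 0.02 0.88]
F N -1.5 hx -2.3 hy 0.2 [-0.01  0.55  0.02] [ 0.04 -0.02 -1.  ]
```

View pics/w15.png

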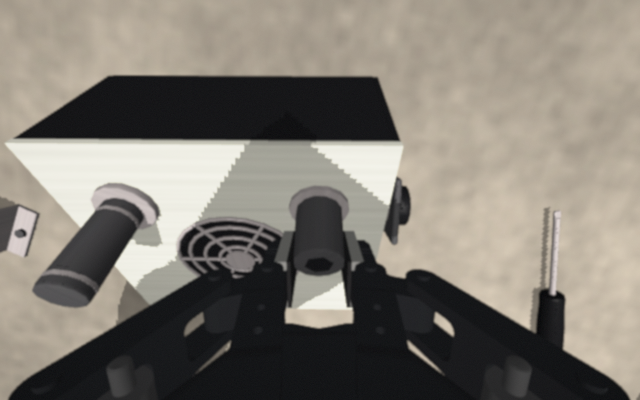

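```bash
python3 -m creep '[[0,0.8,0.05,1.6,0],[0,0.4,0,1,0],[0,0,0,0,0]]'; python3 chkb.py -1 0 40
```

```text
t: 27.65
ee_pos: [0.5564, -0.1703, 0.1733]
ee_rot: [[0.976, 0.217, 0.033], [0.217, -0.976, 0.024], [0.038, -0.016, -0.999]]
contact_force: [-3.8, 0.2, -3.9]
width: 0.0236
angle 31.058956146425572 res 0.15154713916986617 top [ -0.66 -13.54] tip [39.06 52.42] toprows 32
tip now: hx 1.7 hy 0.0 depth 38.5 mm; axis err deg hx -3.4 hy -0.9
move tool mm [-1.68  0.05  2.53] | tip z 0.12240450600754194 insert dir per mm [0.46 0.02 0.89]
F N -1.6 hx -5.1 hy 1.0 [-0.04  0.79  0.04] [ 0.04 -0.02 -1.  ]
```

```bash
python3 -m creep '[[0.5,0,0,0,0],[0.5,0,0,0,0],[0.5,0,0,0,0],[0.5,0,0,0,0]]'; python3 chkb.py -1 0 40 w16
```

```text
t: 28.2
ee_pos: [0.5577, -0.1703, 0.1736]
ee_rot: [[0.975, 0.218, 0.036], [0.217, -0.976, 0.023], [0.04, -0.015, -0.999]]
contact_force: [-0.2, -0.2, -0.2]
width: 0.0429
angle 27.643932658005223 res 0.18037537896329067 top [ -0.63 -13.16] tip [35.1  55.05] toprows 32
tip now: hx -1.6 hy -0.3 depth 39.4 mm; axis err deg hx -0.1 hy -0.9
move tool mm [ 0.84 -0.29  0.25] | tip z 0.12001967726538497 insert dir per mm [0.46 0.02 0.89]
F N 0.0 hx -0.3 hy -0.1 [-0.03  0.02  0.04] [ 0.04 -0.01 -1.  ]
```

View pics/w16.png

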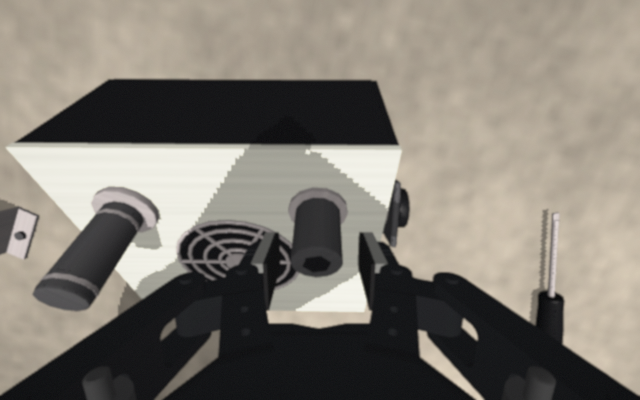

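```bash
python3 -m creep '[[0.6,0,0,-15,0],[0.6,0,0,-35,0],[0.6,0,0,-40,0],[0.6,-30,0,-10,0],[0.6,-40,0,0,0]]'; python3 -m creep '[[0.6,-30,0,0,0],[0.6,0,0,0,0],[0.6,0,0,0,0]]'; python3 - <<'E'
from h import *
o=env.get_obs();print(o["t"],o["ee_pos"],o["contact_force"],o["width"])
p=cam("wrist");cv2.imwrite("pics/w17.png",p["image"][:,:,::-1])
for nm,H,h in (("pin",L,57),("bolt",Rr,37)):
    X=H-HX*.001+N*h/1000;u=proj(p,X);print(nm,"expected top",u,"depth there",p["depth"][int(round(u[1])),int(round(u[0]))])
    d=env.silhouettes(p,nm)
    if d:
        m=d[0]["region"];ys,xs=np.nonzero(m&(p["depth"]>0));P=np.array([at_depth(p,a,b) for a,b in zip(xs,ys)])
        h=(P-H)@N;t=h>np.percentile(h,98)-.003;print(d[0]["conf"],d[0]["bbox"],"top height",np.percentile(h,98)*1000,"top centre hx,hy",((P[t]-H)@HX).mean()*1e3,((P[t]-H)@HY).mean()*1e3)
p=cam("scene");cv2.imwrite("pics/s17.png",p["image"][:,:,::-1])
E
```

```text
t: 28.88
ee_pos: [0.4854, -0.1878, 0.2774]
ee_rot: [[0.975, 0.219, 0.039], [0.219, -0.976, 0.022], [0.043, -0.013, -0.999]]
contact_force: [0.1, -0.8, -0.3]
width: 0.0513
t: 29.25
ee_pos: [0.4541, -0.1955, 0.2795]
ee_rot: [[0.975, 0.217, 0.042], [0.217, -0.976, 0.021], [0.046, -0.011, -0.999]]
contact_force: [0.1, -0.3, -0.4]
width: 0.0513
29.25 [ 0.4541 -0.1955  0.2795] [ 0.0802 -0.2622 -0.4145] 0.05134609405393543
pin expected top [161.0775  80.2268   0.2012] depth there 0.20196518
0.79 [145.3, 31.8, 208.5, 98.0] top height 57.784393522902405 top centre hx,hy -0.6208494461209746 -0.8359562229980226
bolt expected top [315.82    71.0998   0.2149] depth there 0.21430908
0.81 [296.8, 36.8, 338.6, 90.3] top height 38.286720737301515 top centre hx,hy -0.4236319127220836 -0.10083649218716548
```

View pics/w17.png

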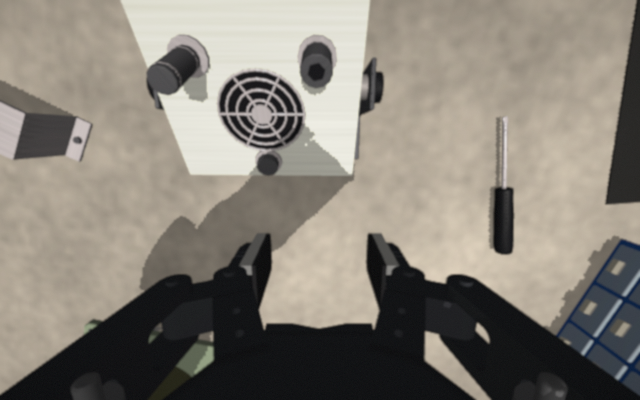

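View pics/s17.png

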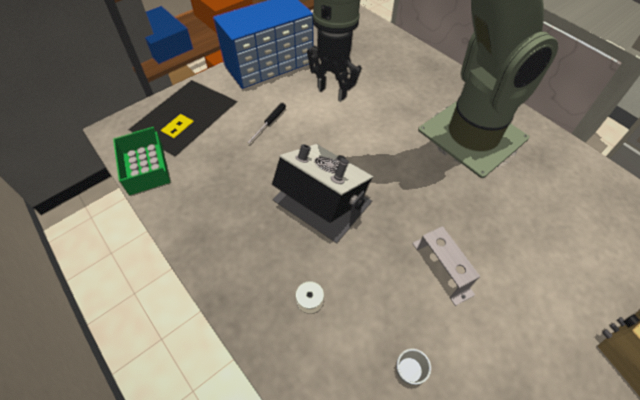

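The wrist picture shows the pin (top at about 161,80) and the bolt (top at about 316,71) with both collars flat on the cover. In the scene picture the spool, tin and driver are where they started, and the gripper is clear of everything.

```bash
python3 -c "
from workcell import env
print(env.job_done())"
```

```text
the job is handed in; nothing more can be done
None
```

The drift pin is home in the left cover hole and the bolt is home in the right one. Both are released, the gripper is clear, and I handed the job in at about 29 s.

- **Flange:** The wrist camera showed it had flopped to the left. I entered its hole through the left cover hole, about 5 mm left of centre and slightly down the slope, and drew it into line on the taper.
- **Tilt:** The moves cannot tilt the tool. I tipped the pin, and later the bolt, about 30° in the jaws by dragging each against the rim of its stand hole.
- **Forces:** The readings I took at the end of each move never passed about 6 N.

| Last check | Pin (left hole) | Bolt (right hole) |
|---|---|---|
| Axis error after release | about 0.3° | about 0.9° |
| Depth to collar (should be) | 64.8 mm (65) | 39.4 mm (40) |
| Height of top above cover (should be) | 57.8 mm (57) | 38.3 mm (37) |

- **Disagreement:** The two depth checks differ by 1–2 mm, as do the sideways positions, which came out 0–1.6 mm from the centres I measured for the holes. That is about the accuracy of the camera calibration and inside the 5 mm limit.
- **Bystanders:** The spool, driver and tin look unmoved in the scene picture. I did not measure them again.

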